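Change the former on the bar bender

ROBOT

A 6-joint arm with a two-finger parallel gripper is mounted at the origin on the work surface. World frame = base frame: x ahead of the robot, y to its left, z up, the work surface at z = 0. Lengths are in m, angles in rad, forces in N, time in s.
With the tool pointing down it reaches from about 0.35 to 0.775 m from the base axis. Payload 7.3 kg.
Tool frame: the origin (TCP) lies on the centre line of the jaws, within the pads' length; the fingertips stand 25 mm ahead of it and the grasp point (between the pads) lies 6 mm ahead of it; z points along the fingers, y is the direction in which the jaws open and shut (so a half turn about z gives the same grasp; the last joint's range is limited). The gripper opens to 92 mm and grips with 3 to 60 N. Pads are 19 mm wide; open, the fingers measure 130 mm over their backs; the gripper's body (75 mm by 190 mm) begins 47 mm behind the grasp point.
Start: joints at [-0.146, 0.342, 1.524, -0, 1.275, -0.146], TCP at [0.525, 0, 0.252] pointing down, gripper open.
Joint ranges: [-2.53, 2.53], [-0.77, 2.02], [0.04, 2.7], [-1, 4.14], [0.28, 2.66], [-3.11, 3.11]. Speed limits (rad/s): [2.57, 2.57, 3.14, 3.14, 3.14, 3.14].

INTERFACE

Orientations are given as [roll, pitch, yaw] about the fixed x, y, z axes, in that order (R = Rz(yaw) Ry(pitch) Rx(roll)).
In Python, from cell import telemetry, read_camera, workorder gives the robot as it stands.
- The arm moves only by the shell command python3 -m creep 'ROWS' [FORCE]. ROWS is JSON, one flat list of numbers, 5 for each row, row after row: the opening, from 0 (shut) to 1 (fully open), then the shift along the world's x, y, z in m, then the turn about the world's z in rad. A call has 1 to 12 rows; each row shifts and turns the pose as measured when the row begins; what a row does not reach is not made up. A row lasts 1/8 s, in which the tool goes at most 62.5 mm and 10.7 degrees, less where a joint would pass 70% of its speed; a pose out of reach is approached as far as the arm can. A call is refused whole if a number of a shift passes 0.0625 or a number of a turn 0.188, either way. A call with a gripper value outside its range is refused whole. The fingers move at their own pace and stop on an object; FORCE is the grip in N (left out, the last holds). Time passes only in rows, so rows that do not move let the fingers close. It gives the time, the measured TCP pose, the force and the opening at its end, in the units of the state.
- telemetry.observe(): the state, without advancing time (a new reading comes with each control period).
- read_camera(name): name is "scene" or "side" or "wrist"; returns a dict with "image" (400x640x3 uint8, red, green, blue), "fovy" (degrees; the focal length in pixels is half the picture's height over the tangent of half this angle, whatever the lens; pixels are square), "cx", "cy" (the principal point, pixels), "distortion" ([k1, k2, p1, p2, k3] as OpenCV has them; the pictures are not rectified), "R" (3x3) and "t" (3): a world point X has camera coordinates R X + t. Camera axes: x right, y down, z forward; pixel columns grow to the right and rows downward; lengths in m; the calibration is good to about 2 mm. A picture is of the moment at which its call begins. There is no depth.
- workorder.hand_in(): hands the job in, once; it reports no verdict.
The state is a dict: "time": time; "qpos": joint angles; "qvel": joint speeds; "joint_efforts": joint torques, N m; "tool_pos": TCP position; "tool_rot": TCP orientation; "contact_force": force on the tool from outside, world axes, zero at the start; "torque": the same for the moment, N m; "opening": finger opening in m.
Only numpy, scipy, OpenCV 4.12 (cv2) and the standard library are available. Lean on these libraries where they do the work, as an engineer would, in place of code of your own. Each camera call takes 0.05 s, during which the arm holds its last target.

TASK

Change the bar bender over to the big former, which stands on its peg behind the two cans. First stand both cans upright in the steel tray; then lift the small former off the bender's spindle and put it down on the empty peg, and drop the big former onto the spindle, turned so that the flat in its bore matches the spindle's flat and it sits fully home. Last, stand each can back on the spot where it stood at the start, and do not knock the little dye bottle over.

Things in the scene. Friction and masses are not known exactly. Their poses are not given: they have to be found in the camera images.
- can_c (a point): Round grey canister, black screw cap (42 mm), diameter 56 mm, body 88 mm tall, 104 mm with the cap, 0.25 to 0.5 kg. Stands on the rack board in front of (robot's side of) one of the two storage pegs, beside the oil tin; the two change places from start to start. Point: its axis, 52 mm over its underside; z up. Grip it a little above this point, for the gripper's body to clear the cap.
- tin_c (a point): Flat-sided steel oil tin, 56 mm (its x) by 46 mm (its y), body 88 mm tall, 104 mm with its brass cap, 0.25 to 0.5 kg. Stands on the rack board beside the canister, about 100 mm away centre to centre, in front of the other peg; grip it across the 46 mm. Point: centre, 52 mm over its underside; z up.
- big_c (a point): Big former: aluminium drum, diameter 54 mm, 54 mm high, with a 5 mm bottom flange of 62 mm, 0.34 kg. Its 30 mm through bore has one flat side 11 mm from the axis; own x points from the axis to that flat, a dark line on top marks it. Stands over a peg on the rack board, 60 to 68 mm behind a can, which is in the gripper's way. Point: on the axis, 27 mm over its underside; z up.
- small_c (a point): Small former: as the big one, but the drum has a diameter of 40 mm and the flange 48 mm, 0.15 kg. Same bore, flat, height (54 mm), flange thickness and axes. At the start it sits on the bender's spindle. Point: on the axis, half-way up (27 mm over its underside); z up.
- spindle (a point): Foot of the bar bender's spindle: on its axis, on the round steel table (diameter 100 mm) 40 mm over the bench, where formers rest. Spindle 36 mm tall, diameter 26 mm, one flat 9 mm from the axis, top 11 mm tapered to half size. x points out through the flat: a former drops on when its x points the same way (to 0.2 rad). Roller and stop, 86 to 90 mm off, rise at most 42 mm over the table.
- free_peg (a point): The empty storage peg on the rack board, behind the other can: a steel rod of 6 mm diameter, 34 mm tall. Point: at its foot, on the board's top (20 mm over the bench), where the former's underside rests. The bore passes over the rod with 8 mm of play.
- tray: Shallow steel tray for the cans, 210 mm (its x) by 125 mm (its y), on the bench; floor 3 mm thick, walls 3 mm, rim 12 mm high. Tray and bender stand on either side of the rack and change sides from start to start. Origin: centre of its underside.
- rack: Fixed wooden board, 200 mm (its x, away from the robot) by 250 mm (its y) by 20 mm. The cans stand side by side near its middle, 50 mm to either side; the pegs about 63 mm behind them. Two spare rollers (47 mm over the bench) and the dye bottle stand on its ledge nearest the robot. Origin: centre of its underside.
- dye_c (a point): Little amber bottle of marking dye, black cap, diameter 28 mm, 44 mm tall, loose, on the rack's ledge nearest the robot, between the cans. Not to be knocked over. Point: its centre; z up.
Not all that is in view belongs to the job. Leave any red or turquoise look-alike of the part that bears small_c alone.

How it is judged:
By the outcome, as a careful person would: the job done as asked, in the order asked, and still so for the second after the job is handed in, with the robot touching nothing.
It also fails if it takes over 136 s, if anything falls off the work surface, if the arm or the gripper's body presses on something with over 40 N, if the wrist force passes 120 N, or if a joint passes its speed limit or range.

## Working session

There is one attempt and no reset: what is moved stays moved. The work goes in short steps, Python scripts to look and compute and a shell command to move; the robot and the scene stay as the last step left them, time stands still between calls to the robot, and variables do not carry over. Pictures are saved under pics/ and viewed, and the job is handed in when it is done.

```bash
ls; mkdir -p pics
cat > h.py <<'E'
import numpy as np, cv2
from cell import telemetry, read_camera, workorder
def snap(name,fn):
    c=read_camera(name); cv2.imwrite('pics/'+fn+'.png',cv2.cvtColor(c['image'],cv2.COLOR_RGB2BGR))
    np.savez('pics/'+fn+'.npz',**c); return c
def load(fn): return dict(np.load('pics/'+fn+'.npz'))
def K(c):
    f=200/np.tan(np.radians(float(c['fovy']))/2); return np.array([[f,0,float(c['cx'])],[0,f,float(c['cy'])],[0,0,1]])
def ray(c,uv):
    p=cv2.undistortPoints(np.array([[uv]],float),K(c),np.array(c['distortion'],float))[0,0]
    R=np.array(c['R']);t=np.array(c['t']); d=R.T@np.array([p[0],p[1],1]); return -R.T@t,d/np.linalg.norm(d)
def plane(c,uv,z):
    o,d=ray(c,uv); return o+d*(z-o[2])/d[2]
def tri(c1,u1,c2,u2):
    o,d=ray(c1,u1);p,e=ray(c2,u2)
    s=np.linalg.lstsq(np.array([d,-e]).T,p-o,rcond=None)[0]
    a=o+d*s[0];b=p+e*s[1]; return (a+b)/2,np.linalg.norm(a-b)
def proj(c,X):
    R=np.array(c['R']);t=np.array(c['t']); return cv2.projectPoints(np.array([X],float),cv2.Rodrigues(R)[0],t,K(c),np.array(c['distortion'],float))[0][0,0]
E
python3 - <<'E'
from h import *
for n in ['scene','side','wrist']:
    c=snap(n,n+'0'); print(n,c['fovy'],-np.array(c['R']).T@np.array(c['t']))
s=telemetry.observe();print(s)
E
```

```text
pics
scene 55.03990349548182 [0.93076512 0.31926645 0.9578822 ]
side 43.49983911983858 [0.01942077 0.89266003 0.79901928]
wrist 61.98672303739665 [0.52416639 0.07878211 0.38393478]
{'time': 0.15, 'qpos': array([-1.45996661e-01,  3.42571728e-01,  1.52478090e+00, -2.50071567e-05,
        1.27541625e+00, -1.45998320e-01]), 'qvel': array([-0.00017936, -0.00013268, -0.00329203,  0.00117844, -0.00079286,
        0.00098255]), 'joint_efforts': array([ 7.52666965e-04, -4.31470585e+01, -2.44352603e+01,  7.18239485e-02,
        5.38185902e-02, -1.32920518e-04]), 'tool_pos': array([5.24725110e-01, 5.73449751e-05, 2.51205730e-01]), 'tool_rot': array([-3.14042547e+00, -1.47455590e-04,  1.57080519e+00]), 'contact_force': array([-0.53764973,  0.02393141,  0.08920334]), 'torque': array([-0.04021697, -0.00360047, -0.05344202]), 'opening': 0.09159450823625048}
```

View pics/scene0.png

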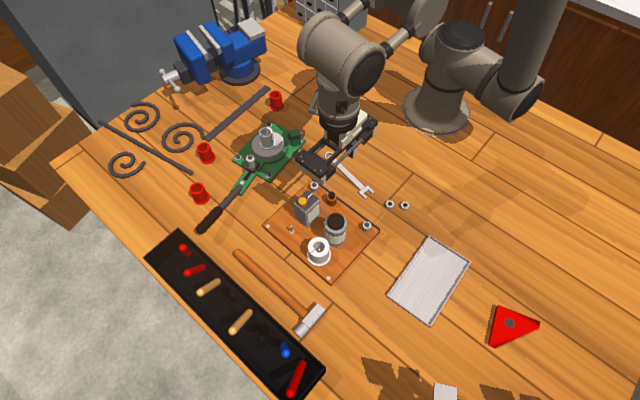

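View pics/side0.png

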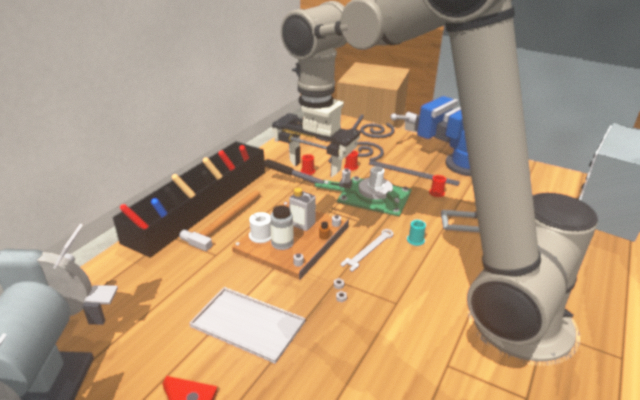

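View pics/wrist0.png

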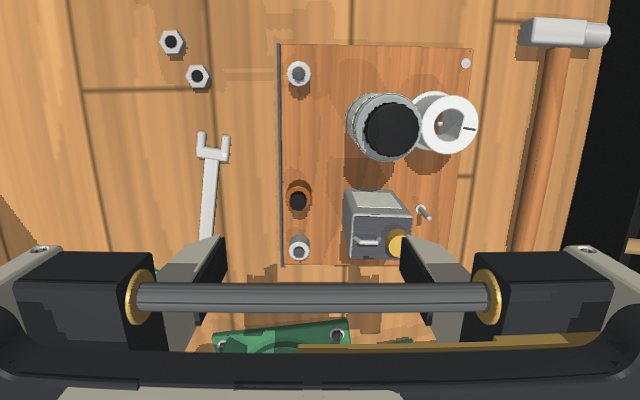

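The side and scene views show the rack mid-bench. The canister (scene ~336,228) stands in front of the white big former (319,248), the tin (307,207) in front of the empty peg (291,229), and the bender at (268,143) holds the grey small former. The tray is at (428,280). The red (276,100), (205,152), (199,193) and turquoise (side 417,232) pieces are look-alikes and stay untouched.

Run:
```python
import cv2
a=cv2.imread('pics/scene0.png'); b=cv2.imread('pics/side0.png');w=cv2.imread('pics/wrist0.png')
cv2.imwrite('pics/c1.png',cv2.resize(a[100:300,220:480],None,fx=3,fy=3,interpolation=cv2.INTER_CUBIC)[:600])
cv2.imwrite('pics/c2.png',cv2.resize(b[140:360,190:450],None,fx=2.7,fy=2.7,interpolation=cv2.INTER_CUBIC))
cv2.imwrite('pics/c3.png',cv2.resize(w[20:280,270:500],None,fx=2.3,fy=2.3,interpolation=cv2.INTER_CUBIC))
```

```text
(no output)
```

View pics/c1.png

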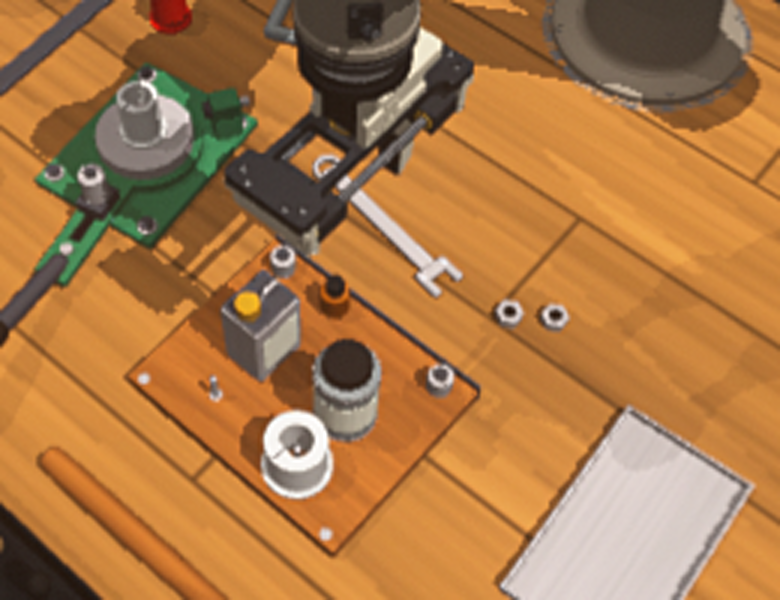

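View pics/c2.png

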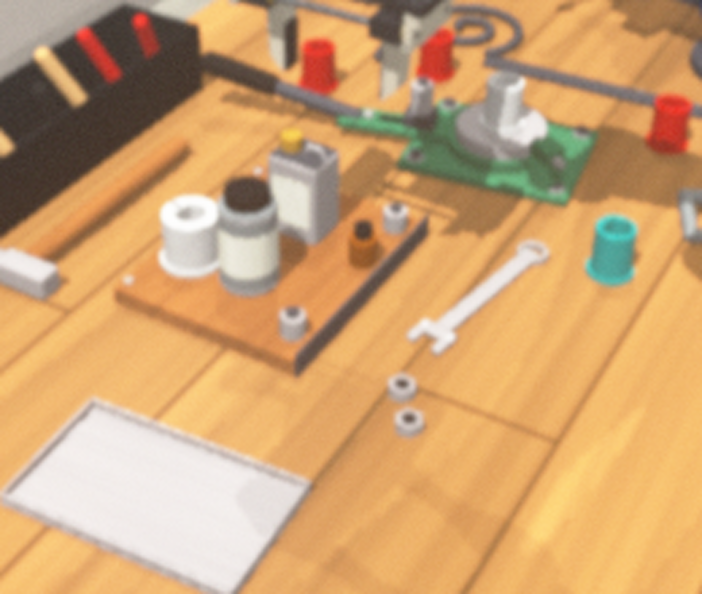

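View pics/c3.png

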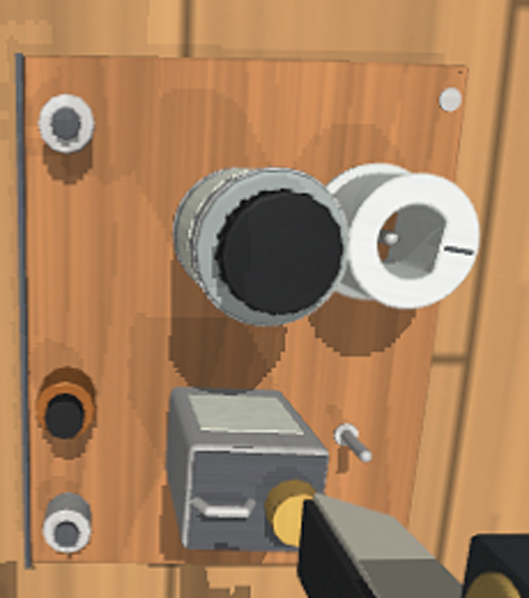

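Run:
```python
from h import *
w=load('wrist0');s=load('scene0');d=load('side0')
W=lambda x,y:(x/2.3+270,y/2.3+20)
S=lambda x,y:(x/3+220,y/3+100)
D=lambda x,y:(x/2.7+190,y/2.7+140)
def P(n,*a): print(n,np.round(plane(*a),4))
P('can cap W',w,W(281,252),.124);P('can cap S',s,S(348,362),.124)
P('big top W',w,W(412,241),.074);P('big top S',s,S(296,437),.074);P('big line W in',w,W(445,246),.074);P('big line W out',w,W(472,252),.074)
P('peg top',w,W(367,455),.054);P('peg foot',w,W(340,430),.02);P('peg foot S',s,S(215,397),.02)
for c in [(192,452),(328,458),(325,547),(182,548)]:P('tin W',w,W(*c),.108)
for c in [(223,314),(260,272),(300,293),(263,336)]:P('tin S',s,S(*c),.108)
P('tin brass',w,W(295,520),.124)
P('dye',w,W(65,413),.064)
P('roller1',w,W(66,124),.047);P('roller2',w,W(68,533),.047)
P('rackcorner',w,W(468,66),.02);P('rack corner2',w,W(22,57),.02);P('rack c3',w,W(30,566),.02)
for c in [(629,407),(750,487),(503,588)]: P('tray S',s,S(*c),.012)
for c in [(95,402),(310,486),(5,493),(233,592)]: P('tray D',d,D(*c),.012)
P('small top S',s,S(138,95),.094);P('small top D',d,D(508,82),.094)
P('table S',s,S(144,135),.04);P('table D',d,D(502,130),.04)
P('bend roller S',s,S(90,173),.082);P('bend stop S',s,S(225,98),.08)
```

```text
can cap W [0.5849 0.0526 0.124 ]
can cap S [0.5907 0.0575 0.124 ]
big top W [0.6494 0.0524 0.074 ]
big top S [0.6521 0.0543 0.074 ]
big line W in [0.6632 0.0505 0.074 ]
big line W out [0.6748 0.0483 0.074 ]
peg top [ 0.6479 -0.047   0.054 ]
peg foot [ 0.6454 -0.0465  0.02  ]
peg foot S [ 0.6537 -0.0427  0.02  ]
tin W [ 0.5596 -0.0252  0.108 ]
tin W [ 0.6125 -0.0276  0.108 ]
tin W [ 0.6149 -0.066   0.108 ]
tin W [ 0.5571 -0.0663  0.108 ]
tin S [ 0.6188 -0.0572  0.108 ]
tin S [ 0.5672 -0.0616  0.108 ]
tin S [ 0.5604 -0.0214  0.108 ]
tin S [ 0.6122 -0.0172  0.108 ]
tin brass [ 0.5972 -0.0463  0.124 ]
dye [ 0.5088 -0.0235  0.064 ]
roller1 [0.5098 0.0974 0.047 ]
roller2 [ 0.5087 -0.0903  0.047 ]
rackcorner [0.6887 0.1256 0.02  ]
rack corner2 [0.4895 0.1272 0.02  ]
rack c3 [ 0.4869 -0.1234  0.02  ]
tray S [0.4142 0.2424 0.012 ]
tray S [0.4099 0.3634 0.012 ]
tray S [0.6215 0.2545 0.012 ]
tray D [0.6078 0.2554 0.012 ]
tray D [0.4032 0.2457 0.012 ]
tray D [0.6036 0.3724 0.012 ]
tray D [0.3981 0.3628 0.012 ]
small top S [ 0.4894 -0.2946  0.094 ]
small top D [ 0.4787 -0.2919  0.094 ]
table S [ 0.4947 -0.2907  0.04  ]
table D [ 0.4766 -0.2822  0.04  ]
bend roller S [ 0.5802 -0.2692  0.082 ]
bend stop S [ 0.4288 -0.2364  0.08  ]
```

```bash
python3 -m creep '[1,0.01,0.006,0.005,-0.175, 1,0.01,0.006,0,-0.175, 1,0.01,0.006,0,-0.175, 1,0.01,0.006,0,-0.175, 1,0.01,0.006,0,-0.175, 1,0.01,0.006,0,-0.175, 1,0,0.006,0,-0.175, 1,0,0.006,0,-0.175, 1,0,0.006,0,-0.175, 1,0,0,0,0, 1,0,0,0,0]' 30; python3 -c "
from h import *
snap('wrist','w1');print(telemetry.observe())"
```

```text
time: 1.52
tool_pos: [0.5849, 0.0556, 0.2522]
tool_rot: [-3.136, 0.006, -0.051]
contact_force: [0.6, -0.2, -0.2]
opening: 0.0917
{'time': 1.575, 'qpos': array([-0.03839602,  0.46028017,  1.33866342,  0.005696  ,  1.34872796,
        1.5827586 ]), 'qvel': array([-0.00198146, -0.00147018, -0.00153667,  0.00120578,  0.00022768,
        0.01536692]), 'joint_efforts': array([ 5.56084025e-02, -5.00571477e+01, -2.53121245e+01,  5.32778632e-02,
       -6.01753942e-02, -3.13243596e-03]), 'tool_pos': array([0.58488552, 0.05561762, 0.25219734]), 'tool_rot': array([-3.1361173 ,  0.00614831, -0.05161289]), 'contact_force': array([ 0.49634831,  0.95077295, -0.81025249]), 'torque': array([0.02802468, 0.11373773, 0.00749339]), 'opening': 0.09219202671311866}
```

View pics/w1.png

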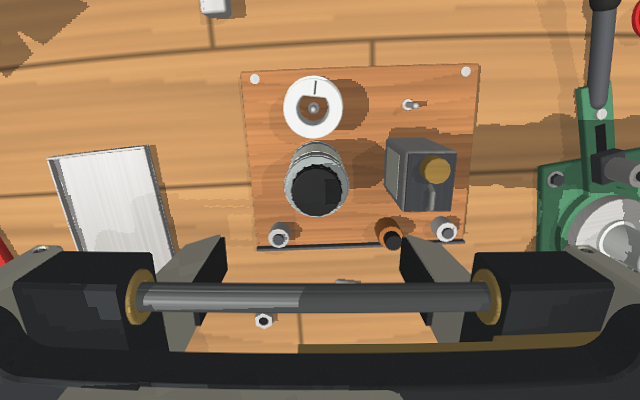

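Camera now looks from the far side: canister cap (316,188), big former (313,107) with its mark pointing up (+x), tin (421,176), empty peg (409,104), dye bottle (391,238).

Run:
```python
from h import *
w=cv2.imread('pics/w1.png')
cv2.imwrite('pics/c4.png',cv2.resize(w[60:260,240:490],None,fx=3,fy=3,interpolation=cv2.INTER_CUBIC))
```

```text
(no output)
```

View pics/c4.png

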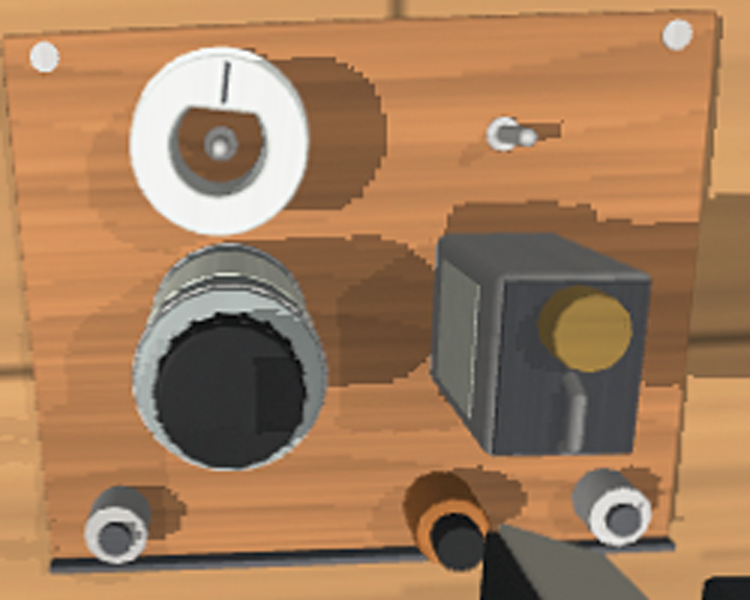

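Run:
```python
from h import *
w=load('w1')
W=lambda x,y:(x/3+240,y/3+60)
def P(n,*a):
    r=plane(*a); print(n,np.round(r,4)); return r
P('can cap',w,W(231,391),.124);
P('can body top circle',w,W(230,379),.108)
b=P('big top',w,W(220,143),.074)
a=P('l in',w,W(224,102),.074);o=P('l out',w,W(228,62),.074)
print('yaw big',np.arctan2(*(o-a)[[1,0]]),np.arctan2(*(o-b)[[1,0]]))
P('peg top',w,W(528,137),.054);P('peg foot',w,W(503,134),.02)
q=[P('tin',w,W(*c),.108) for c in [(500,275),(650,279),(633,450),(494,454)]]
print(np.mean(q,0),[np.round(np.linalg.norm(q[i]-q[i-1]),4) for i in range(4)],np.arctan2(*(q[0]-q[3])[[1,0]]),np.arctan2(*(q[1]-q[2])[[1,0]]),)
P('brass',w,W(592,332),.124)
P('dye',w,W(458,542),.064)
for c in [(6,36),(720,12),(675,546),(50,568)]:P('rack',w,W(*c),.02)
```

```text
can cap [0.5877 0.0512 0.124 ]
can body top circle [0.5866 0.0514 0.108 ]
big top [0.651  0.0512 0.074 ]
l in [0.6629 0.0494 0.074 ]
l out [0.6743 0.0477 0.074 ]
yaw big -0.15203694057098974 -0.1508289194664834
peg top [ 0.6475 -0.0478  0.054 ]
peg foot [ 0.6471 -0.0488  0.02  ]
tin [ 0.6131 -0.0254  0.108 ]
tin [ 0.6102 -0.0681  0.108 ]
tin [ 0.559 -0.067  0.108]
tin [ 0.5598 -0.0254  0.108 ]
[ 0.58551878 -0.04649245  0.108     ] [np.float64(0.0533), np.float64(0.0428), np.float64(0.0512), np.float64(0.0416)] 0.00015975881850757796 -0.021307653966457177
brass [ 0.5996 -0.0465  0.124 ]
dye [ 0.5105 -0.0257  0.064 ]
rack [0.6887 0.1238 0.02  ]
rack [ 0.6857 -0.1239  0.02  ]
rack [ 0.4827 -0.1246  0.02  ]
rack [0.4856 0.1287 0.02  ]
```

```bash
python3 -m creep '[1,0.002,-0.004,-0.03,0.036, 1,0,0,-0.035,0, 1,0,0,-0.035,0, 1,0,0,-0.025,0, 1,0,0,0,0, 1,0,0,0,0]' 30
```

```text
time: 2.33
tool_pos: [0.5878, 0.05, 0.1258]
tool_rot: [-3.137, 0.002, -0.004]
contact_force: [-0.0, 1.1, -0.7]
opening: 0.0918
```

```bash
python3 -m creep '[1,0,0.0015,-0.017,0, 1,0,0,-0.017,0, 0.6,0,0,0,0, 0.5,0,0,0,0, 0.4,0,0,0,0,0.4,0,0,0,0,0.4,0,0,0,0,0.4,0,0,0,0]' 30
```

```text
time: 3.32
tool_pos: [0.59, 0.052, 0.094]
tool_rot: [-3.136, -0.006, -0.003]
contact_force: [0.7, -0.1, -1.0]
opening: 0.0555
```

```bash
python3 -m creep '[0.4,0,0,0.02,0, 0.4,0,0,0.03,0, 0.4,-0.003,0.03,0.025,0, 0.4,-0.005,0.035,0.0,0, 0.4,-0.005,0.035,0,0, 0.4,-0.005,0.035,0,0, 0.4,-0.005,0.035,0,0, 0.4,-0.005,0.035,0,0, 0.4,0,0.03,0,0, 0.4,0,0.018,0,0, 0.4,0,0,-0.0,0, 0.4,0,0,0,0]' 30; python3 -c "
from h import *
snap('wrist','w2');snap('scene','s2')"
```

```text
time: 4.82
tool_pos: [0.5573, 0.3089, 0.166]
tool_rot: [-3.141, 0.005, -0.006]
contact_force: [0.1, -0.4, -3.7]
opening: 0.0555
```

View pics/w2.png

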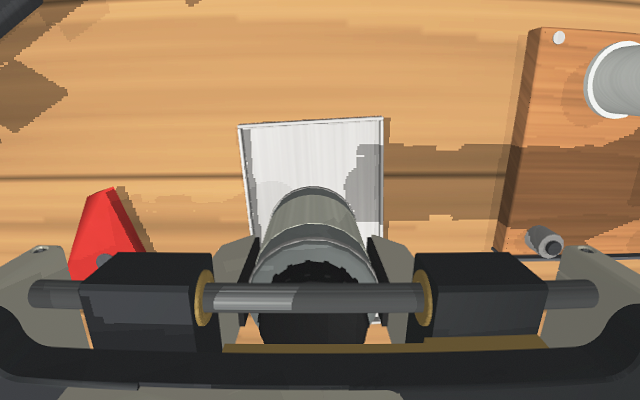

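View pics/s2.png

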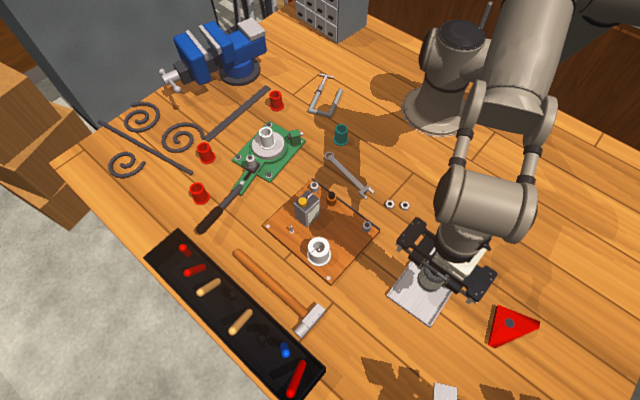

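Run:
```python
from h import *
w=load('w2')
for c in [(239,126),(383,118),(384,222)]:print(np.round(plane(w,c,.012),4))
# bare: flag of the can, tray at 240..384
```

```text
[0.6101 0.37   0.012 ]
[0.6162 0.248  0.012 ]
[0.5218 0.2416 0.012 ]
```

```bash
python3 -m creep '[0.4,0,-0.001,-0.025,0, 0.4,0,-0.001,-0.025,0, 0.4,0,0,-0.018,0, 0.4,0,0,-0.008,0, 0.4,0,0,-0.004,0, 0.4,0,0,0,0, 0.4,0,0,0,0]' 30
```

```text
time: 5.8
tool_pos: [0.5604, 0.3022, 0.0873]
tool_rot: [-3.139, -0.0, -0.012]
contact_force: [-0.2, -1.1, -2.9]
opening: 0.0555
```

```bash
python3 -m creep '[0.4,0,0.002,-0.005,0, 0.4,0,0,-0.003,0, 0.4,0,0,-0.003,0, 0.4,0,0,0,0]' 30
```

```text
time: 6.3
tool_pos: [0.5609, 0.3048, 0.077]
tool_rot: [-3.138, -0.002, -0.012]
contact_force: [-0.5, -0.6, 0.4]
opening: 0.0561
```

```bash
python3 -m creep '[0.7,0,0,0,0, 1,0,0,0,0, 1,0,0,0,0, 1,0,0,0.03,0, 1,0,0,0.04,0, 1,0,-0.03,0.04,0, 1,0,-0.05,0.03,0, 1,0.002,-0.05,0,0, 1,0.005,-0.05,0,0,1,0.005,-0.05,0,0, 1,0.005,-0.05,0,0,1,0.005,-0.045,0,0]' 30; python3 -m creep '[1,0,-0.02,0,0,1,0,0,0,0,1,0,0,0,0]'
```

```text
time: 7.8
tool_pos: [0.5828, -0.0265, 0.2239]
tool_rot: [-3.138, -0.01, -0.006]
contact_force: [0.9, 0.8, -0.4]
opening: 0.0919
time: 8.18
tool_pos: [0.5827, -0.0483, 0.224]
tool_rot: [-3.137, -0.01, -0.009]
contact_force: [-0.7, 0.4, 0.5]
opening: 0.0921
```

```bash
python3 -c "
from h import *
snap('wrist','w3');snap('side','d3')"
```

```text
(no output)
```

View pics/w3.png

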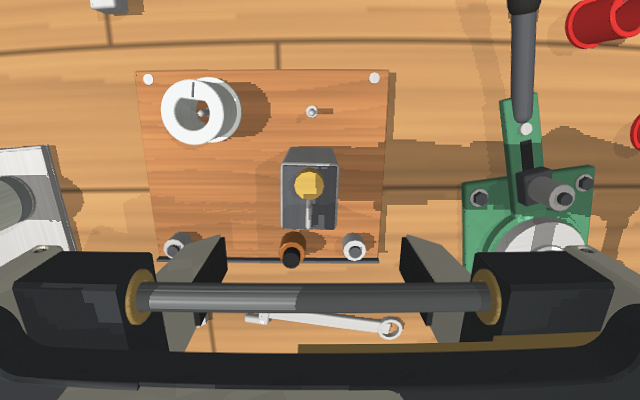

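View pics/d3.png

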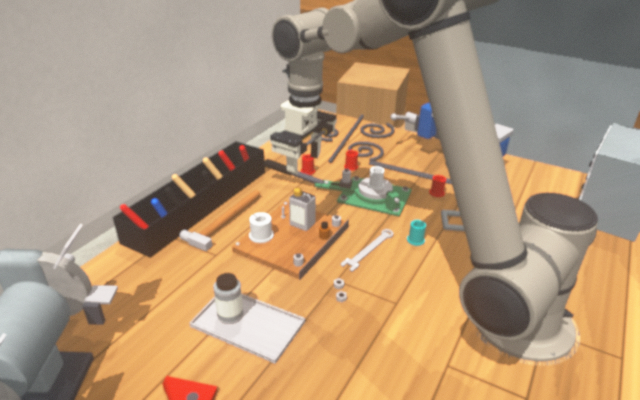

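Run:
```python
from h import *
w=load('w3')
i=cv2.cvtColor(w['image'],cv2.COLOR_RGB2BGR)
cv2.imwrite('pics/c5.png',cv2.resize(i[130:250,250:370],None,fx=5,fy=5,interpolation=cv2.INTER_CUBIC))
```

```text
(no output)
```

View pics/c5.png

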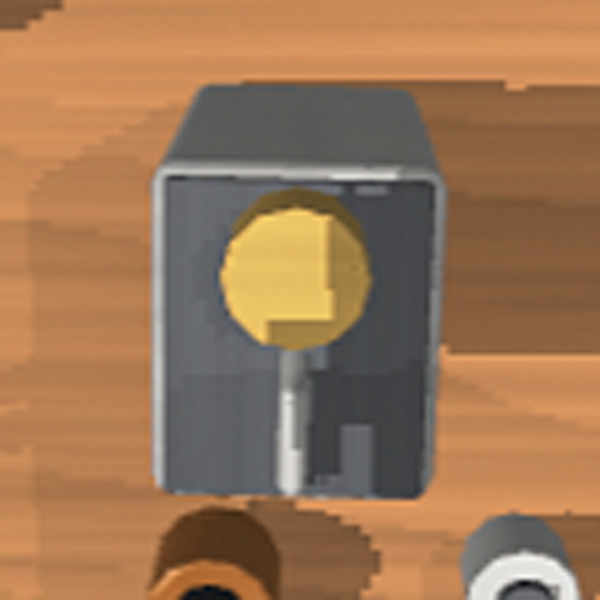

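Run:
```python
from h import *
w=load('w3')
W=lambda x,y:(x/5+250,y/5+130)
q=np.array([plane(w,W(*c),.108) for c in [(153,170),(444,173),(434,496),(153,492)]])
print(q.round(4),q.mean(0),np.arctan2(*(q[0]-q[3])[[1,0]]),np.arctan2(*(q[1]-q[2])[[1,0]]))
```

```text
[[ 0.6122 -0.0251  0.108 ]
 [ 0.6114 -0.0694  0.108 ]
 [ 0.5585 -0.0685  0.108 ]
 [ 0.5594 -0.0232  0.108 ]] [ 0.58535991 -0.04655635  0.108     ] -0.03646130583566825 -0.016713180120116137
```

```bash
python3 -m creep '[0.8,0.001,0.002,-0.03,-0.01, 0.8,0,0,-0.035,0, 0.8,0,0,-0.035,0, 0.8,0,0,-0.02,0, 0.8,0,0,-0.01,0, 0.8,0,0,0,0, 0.8,0,0,0,0]' 30
```

```text
time: 9.15
tool_pos: [0.585, -0.0377, 0.093]
tool_rot: [-3.137, -0.016, -0.008]
contact_force: [-0.6, 0.4, 0.3]
opening: 0.0733
```

```bash
python3 -m creep '[0.8,0,-0.0085,0,-0.005, 0.8,0,0,0,0, 0.6,0,0,0,0, 0.4,0,0,0,0, 0.4,0,0,0,0, 0.3,0,0,0,0,0.3,0,0,0,0,0.3,0,0,0,0]' 30
```

```text
time: 10.15
tool_pos: [0.5863, -0.047, 0.0954]
tool_rot: [-3.138, -0.02, -0.014]
contact_force: [1.0, 0.1, 0.3]
opening: 0.046
```

```bash
python3 -m creep '[0.3,0,0,0.02,0, 0.3,0,0,0.03,0, 0.3,0,0.01,0.035,0, 0.3,-0.01,0.035,0.01,0, 0.3,-0.014,0.04,0,0, 0.3,-0.015,0.04,0,0, 0.3,-0.015,0.04,0,0, 0.3,-0.015,0.04,0,0, 0.3,-0.015,0.04,0,0, 0.3,-0.015,0.04,0,0, 0.3,-0.015,0.035,0,0, 0.3,-0.01,0.02,0,0]' 30;  python3 -m creep '[0.3,0,0,0,0, 0.3,0,0,0,0]'
```

```text
time: 11.65
tool_pos: [0.4523, 0.2998, 0.1854]
tool_rot: [-3.14, -0.003, -0.019]
contact_force: [0.3, -0.6, -3.2]
opening: 0.0462
time: 11.9
tool_pos: [0.451, 0.3003, 0.1843]
tool_rot: [3.141, -0.001, -0.016]
contact_force: [-0.1, -0.1, -3.5]
opening: 0.0466
```

```bash
python3 -m creep '[0.3,0.001,0.001,-0.025,0, 0.3,0,0.001,-0.03,0, 0.3,0,0.001,-0.025,0, 0.3,0,0,-0.012,0, 0.3,0,0,-0.005,0, 0.3,0,0,-0.002,0,0.3,0,0,0,0]' 30
```

```text
time: 12.78
tool_pos: [0.456, 0.2989, 0.0843]
tool_rot: [-3.141, -0.005, -0.022]
contact_force: [-0.3, 0.7, -2.9]
opening: 0.046
```

```bash
python3 -m creep '[0.3,0,0,-0.004,0, 0.3,0,0,-0.002,0, 0.3,0,0,-0.002,0, 0.3,0,0,0,0]' 30
```

```text
time: 13.28
tool_pos: [0.4569, 0.3, 0.0783]
tool_rot: [-3.139, -0.009, -0.022]
contact_force: [-0.4, -0.0, -3.3]
opening: 0.046
```

```bash
python3 -m creep '[0.3,0,0,-0.002,0, 0.3,0,0,0,0]' 30;python3 -m creep '[0.3,0,0,-0.002,0, 0.3,0,0,0,0]' 30
```

```text
time: 13.52
tool_pos: [0.4571, 0.3004, 0.0781]
tool_rot: [-3.138, -0.01, -0.022]
contact_force: [-0.4, -0.5, -3.1]
opening: 0.0459
time: 13.78
tool_pos: [0.4572, 0.3006, 0.078]
tool_rot: [-3.137, -0.011, -0.022]
contact_force: [-0.1, -0.2, -3.0]
opening: 0.0458
```

```bash
python3 -m creep '[0.3,0,0,-0.004,0, 0.3,0,0,0,0]' 30; python3 -c "
from h import *
snap('wrist','w4');snap('side','d4')"
```

```text
time: 14.02
tool_pos: [0.4577, 0.3011, 0.0778]
tool_rot: [-3.136, -0.014, -0.021]
contact_force: [0.4, -0.4, -2.8]
opening: 0.0455
```

View pics/d4.png

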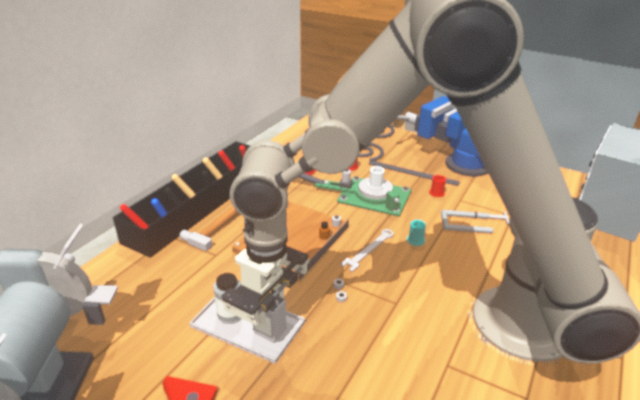

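View pics/w4.png

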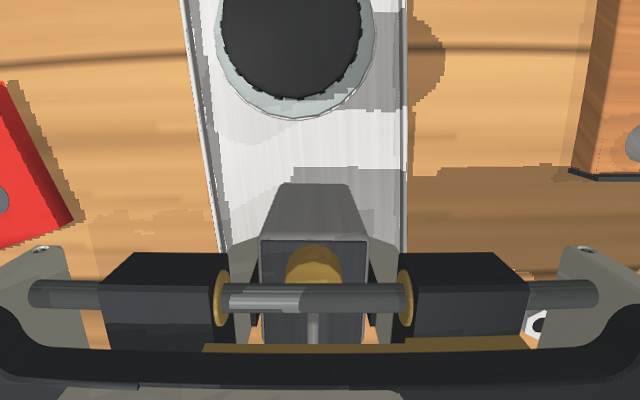

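```bash
python3 -m creep '[0.45,0,0,0,0, 0.7,0,0,0,0, 0.85,0,0,0,0, 0.9,0,0,0.02,0, 0.9,0,0,0.03,0, 0.9,0,0,0.04,0, 0.9,0,0,0.05,0, 0.9,0,-0.03,0.05,0, 0.9,0.01,-0.05,0.01,0, 0.9,0.01,-0.05,0,0,0.9,0.01,-0.05,0,0, 0.9,0.01,-0.05,0,0]' 30; python3 -c "
from h import *
snap('wrist','w5');snap('side','d5');snap('scene','s5')"
```

```text
time: 15.62
tool_pos: [0.4974, 0.0666, 0.2801]
tool_rot: [-3.139, -0.013, -0.015]
contact_force: [0.2, -0.1, 0.2]
opening: 0.0827
```

View pics/d5.png

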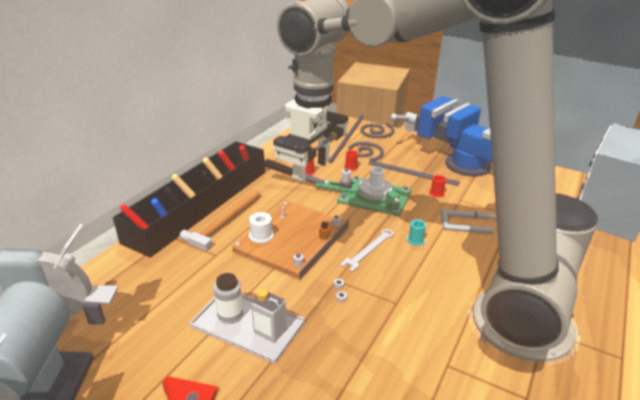

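View pics/s5.png

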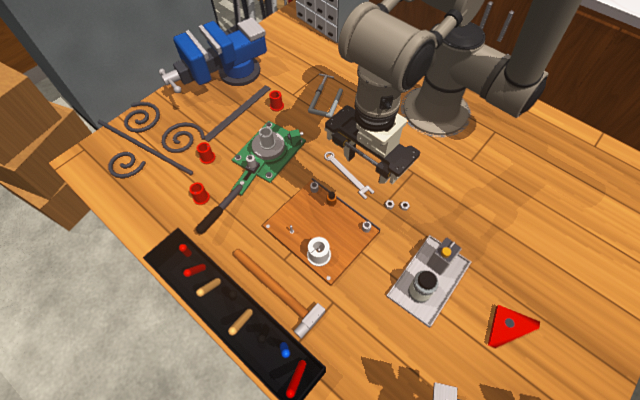

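Both cans stand upright in the tray (side view: 228,297 and 265,312). Next, look down on the bender.

```bash
python3 -m creep '[0.9,-0.01,-0.05,0,0, 0.9,-0.01,-0.05,0,0, 0.9,-0.01,-0.05,0,0, 0.9,-0.01,-0.05,0,0, 0.9,-0.01,-0.05,0,0, 0.9,-0.01,-0.05,0,0, 0.9,-0.01,-0.03,0,0,0.9,-0.01,0,0,0,0.9,0,0,0,0, 0.9,0,0,0,0]' 20
python3 - <<'E'
from h import *
w=snap('wrist','w6')
i=cv2.cvtColor(w['image'],cv2.COLOR_RGB2BGR)
E
```

```text
time: 17.02
tool_pos: [0.4175, -0.2621, 0.2777]
tool_rot: [-3.133, -0.012, -0.006]
contact_force: [-0.1, -0.6, 0.6]
opening: 0.0827
```

View pics/w6.png

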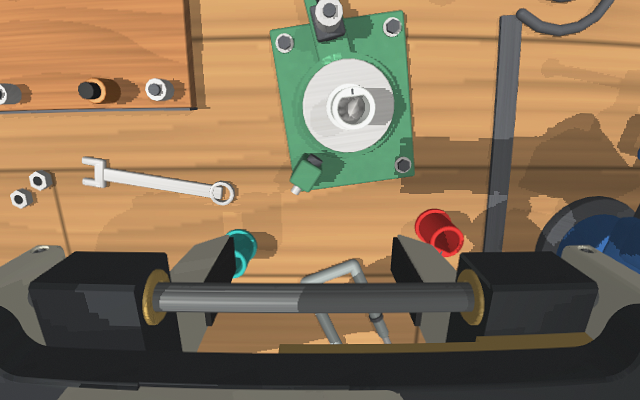

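Run:
```python
from h import *
w=load('w6')
i=cv2.cvtColor(w['image'],cv2.COLOR_RGB2BGR)
cv2.imwrite('pics/c6.png',cv2.resize(i[50:165,290:415],None,fx=5,fy=5,interpolation=cv2.INTER_CUBIC))
```

```text
(no output)
```

View pics/c6.png

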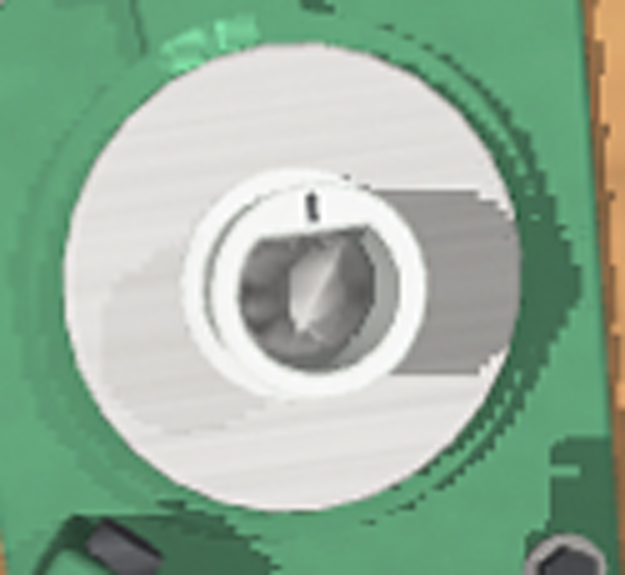

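Run:
```python
from h import *
w=load('w6')
W=lambda x,y:((x+.0)/5+290-.4,(y)/5+50-.4)
def P(n,*a):
    r=plane(*a); print(n,np.round(r,4)); return r
t=P('small top',w,W(307,287),.094)
P('table',w,W(292,277),.04)
P('flange',w,W(305,283),.045)
a=P('l in',w,W(313,220),.094);o=P('l out',w,W(311,193),.094)
print('line',np.arctan2(*(o-a)[[1,0]]),np.arctan2(*(o-t)[[1,0]]))
l=P('fl',w,W(248,240),.094);r=P('fr',w,W(372,226),.094)
v=l-r; print('flat normal yaw',np.arctan2(-v[0],v[1]))
# big on w1: flat ends
W1=lambda x,y:(x/3+240-.33,y/3+60-.33)
w1=load('w1');l=plane(w1,W1(187,106),.074);r=plane(w1,W1(257,114),.074);v=l-r;print('big',np.arctan2(-v[0],v[1]))
w3=load('w3')
i=cv2.cvtColor(w3['image'],cv2.COLOR_RGB2BGR)
cv2.imwrite('pics/c7.png',cv2.resize(i[65:165,150:250],None,fx=6,fy=6,interpolation=cv2.INTER_CUBIC))
```

```text
small top [ 0.4873 -0.2978  0.094 ]
table [ 0.488 -0.3    0.04 ]
flange [ 0.4868 -0.3023  0.045 ]
l in [ 0.4992 -0.2986  0.094 ]
l out [ 0.504  -0.2981  0.094 ]
line 0.10012902566070346 -0.020437327773479987
fl [ 0.4957 -0.2867  0.094 ]
fr [ 0.4982 -0.3094  0.094 ]
flat normal yaw 0.10785300645277501
big -0.16041632884174092
```

View pics/c7.png

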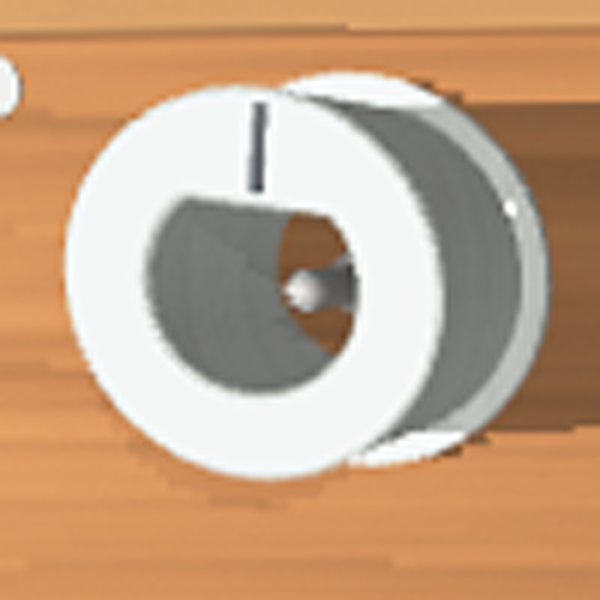

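```bash
python3 -m creep '[0.9,0.025,-0.015,-0.03,0, 0.9,0.025,-0.015,-0.04,0, 0.9,0.015,-0.005,-0.035,0, 0.9,0,0,-0.025,0, 0.9,0,0,-0.01,0, 0.9,0,0,0,0]' 20
```

```text
time: 17.82
tool_pos: [0.4883, -0.2929, 0.1358]
tool_rot: [-3.136, -0.017, 0.002]
contact_force: [0.3, -0.6, -0.8]
opening: 0.0826
```

```bash
python3 -m creep '[0.8,0,-0.007,-0.01,0, 0.75,0,-0.001,-0.02,0, 0.7,0,0,-0.02,0, 0.7,0,0,-0.004,0,0.7,0,0,0,0]' 20;python3 -c "
from h import *
snap('wrist','w7')"
```

```text
time: 18.45
tool_pos: [0.4904, -0.3042, 0.0848]
tool_rot: [3.14, -0.025, 0.002]
contact_force: [0.4, -0.8, 0.3]
opening: 0.0644
```

View pics/w7.png

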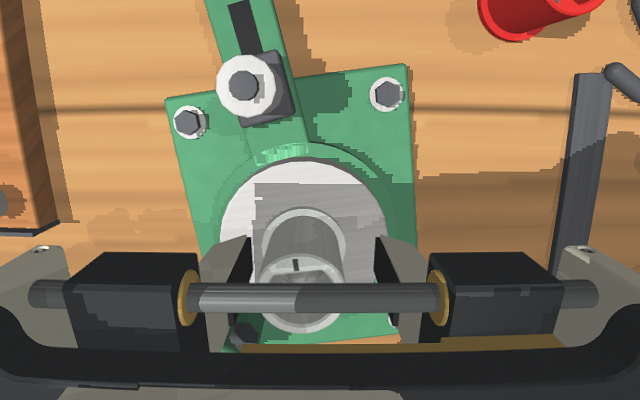

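```bash
python3 -m creep '[0.7,-0.002,0.004,-0.002,0, 0.6,0,0,0,0, 0.5,0,0,0,0, 0.4,0,0,0,0, 0.3,0,0,0,0, 0.3,0,0,0,0,0.3,0,0,0,0]' 20
```

```text
time: 19.38
tool_pos: [0.4891, -0.3004, 0.0849]
tool_rot: [3.138, -0.028, 0.002]
contact_force: [-0.0, 1.4, 0.3]
opening: 0.0392
```

```bash
python3 -m creep '[0.3,0,0,0.012,0, 0.3,0,0,0.015,0, 0.3,0,0,0.015,0, 0.3,0,0,0.02,0, 0.3,0,0,0.03,0, 0.3,0,0,0.03,0, 0.3,0,0,0.01,0, 0.3,0,0,0,0]' 20;python3 -c "
from h import *
snap('wrist','w8')"
```

```text
time: 20.38
tool_pos: [0.4888, -0.3002, 0.2266]
tool_rot: [3.135, -0.03, 0.002]
contact_force: [-0.2, 0.3, -2.5]
opening: 0.039
```

View pics/w8.png

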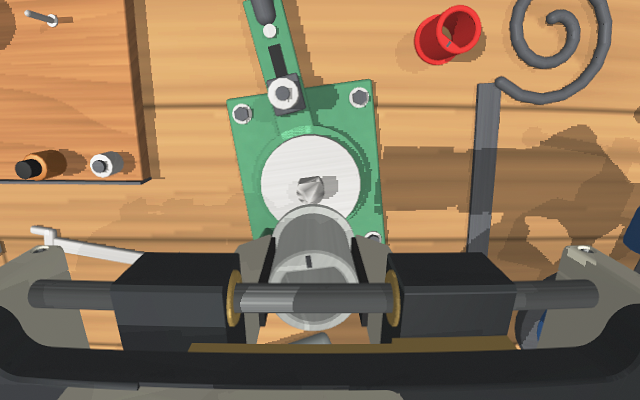

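```bash
python3 -m creep '[0.3,0.015,0.025,0,0, 0.3,0.02,0.033,0,0, 0.3,0.02,0.033,0,0, 0.3,0.02,0.033,0,0, 0.3,0.02,0.033,0,0, 0.3,0.02,0.033,0,0, 0.3,0.02,0.033,0,0, 0.3,0.015,0.018,0,0, 0.3,0,0.0,0,0, 0.3,0,0,0,0]' 20;python3 -c "
from h import *
snap('wrist','w9')"
```

```text
time: 21.68
tool_pos: [0.6363, -0.0502, 0.2096]
tool_rot: [-3.139, -0.004, -0.0]
contact_force: [-0.2, -0.4, -2.3]
opening: 0.0393
```

View pics/w9.png

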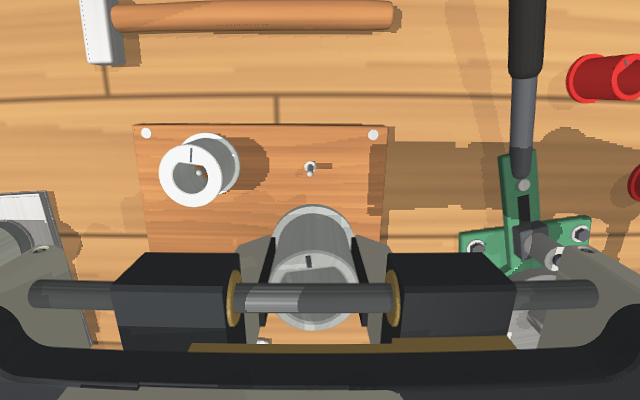

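```bash
python3 -c "
from h import *
w=load('w9');print(plane(w,(310,172.5),.02),plane(w,(310,166),.054))"
python3 -m creep '[0.3,0.008,0.001,-0.02,0, 0.3,0.003,0.001,-0.03,0, 0.3,0,0,-0.025,0, 0.3,0,0,-0.005,0, 0.3,0,0,0,0]' 20;python3 -c "
from h import *
snap('wrist','w10')"
```

```text
[ 0.6413072  -0.04832178  0.02      ] [ 0.65499569 -0.04874831  0.054     ]
time: 22.35
tool_pos: [0.6465, -0.0518, 0.1235]
tool_rot: [-3.138, -0.002, -0.006]
contact_force: [-0.7, 0.1, -1.7]
opening: 0.0392
```

View pics/w10.png

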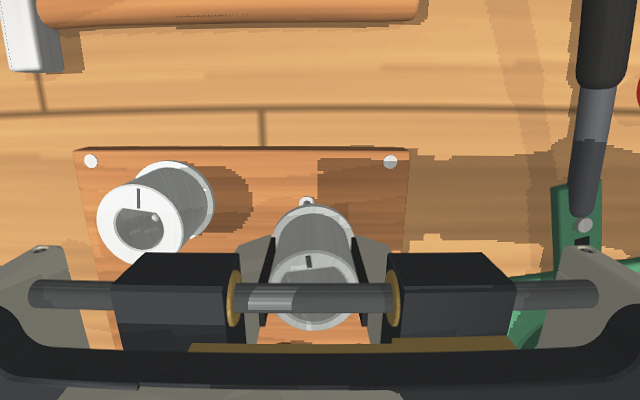

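Run:
```python
from h import *
w=load('w10');print(plane(w,(307,202),.02))
w=load('w9');print(plane(w,(310,166),.02),plane(w,(310,173),.054))
for n,b in (('scene',(240,170)),('side',(230,170))):
    c=snap(n,n+'10');i=cv2.cvtColor(c['image'],cv2.COLOR_RGB2BGR)
    cv2.imwrite('pics/c_%s10.png'%n,cv2.resize(i[b[1]:b[1]+110,b[0]:b[0]+130],None,fx=5,fy=5,interpolation=cv2.INTER_CUBIC))
    print(proj(c,[.6473,-.048,.02]),proj(c,[.6473,-.048,.054]))
```

```text
[ 0.64852813 -0.04870743  0.02      ]
[ 0.64787537 -0.04833393  0.02      ] [ 0.6486648  -0.04873659  0.054     ]
[291.86357622 229.54245613] [290.88244324 223.88783739]
[283.09306244 215.8333219 ] [282.81611175 205.44482817]
```

View pics/c_scene10.png

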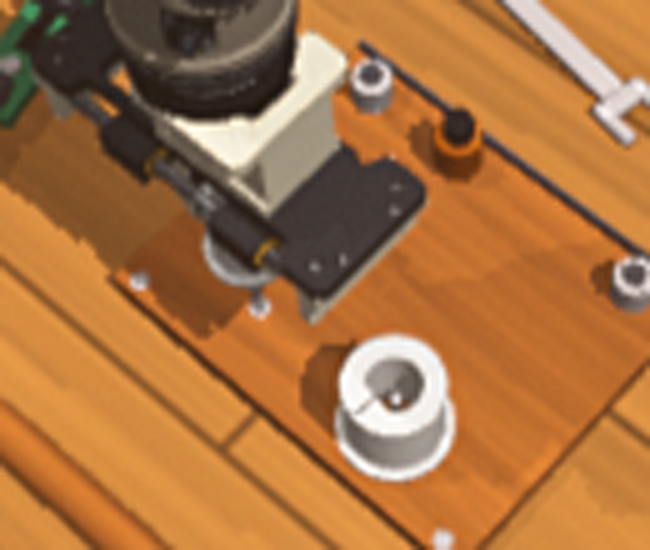

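View pics/c_side10.png

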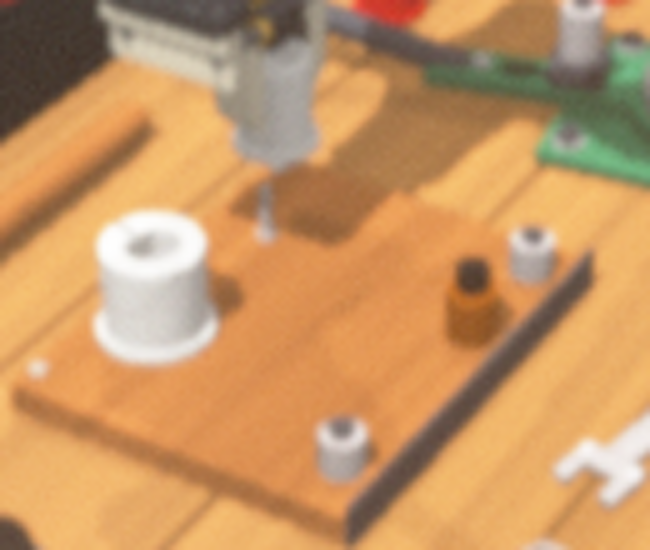

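```bash
python3 -m creep '[0.3,0.003,0.004,0,0, 0.3,0,0,0,0, 0.3,0,0,-0.006,0, 0.3,0,0,-0.006,0,0.3,0,0,0,0]' 20
```

```text
time: 23.12
tool_pos: [0.651, -0.0472, 0.114]
tool_rot: [-3.139, -0.007, -0.005]
contact_force: [-1.3, -0.0, -1.6]
opening: 0.0389
```

```bash
python3 -m creep '[0.3,-0.001,-0.001,-0.012,0, 0.3,0,0,-0.01,0, 0.3,0,0,0,0]' 20;python3 -m creep '[0.3,0,0,-0.01,0, 0.3,0,0,-0.008,0, 0.3,0,0,0,0]' 20
```

```text
time: 23.5
tool_pos: [0.6495, -0.0483, 0.0897]
tool_rot: [-3.139, -0.006, -0.005]
contact_force: [0.6, 0.6, -2.0]
opening: 0.0392
time: 23.88
tool_pos: [0.6495, -0.0484, 0.0703]
tool_rot: [-3.139, -0.006, -0.005]
contact_force: [0.4, 0.4, -1.6]
opening: 0.0392
```

```bash
python3 -m creep '[0.3,0,0,-0.004,0, 0.3,0,0,-0.002,0, 0.3,0,0,0,0]' 20
```

```text
time: 24.25
tool_pos: [0.6498, -0.0484, 0.0655]
tool_rot: [-3.139, -0.007, -0.005]
contact_force: [-0.4, -0.5, -2.3]
opening: 0.0387
```

```bash
python3 -m creep '[0.3,0,0,-0.002,0, 0.3,0,0,0,0, 0.4,0,0,0,0, 0.5,0,0,0,0, 0.6,0,0,0,0, 0.65,0,0,0,0,0.65,0,0,0.01,0,0.65,0,0,0.02,0, 0.65,0,0,0.03,0, 0.65,0,0,0.03,0, 0.65,0,0,0.03,0, 0.65,0,0,0,0]' 20;python3 -c "
from h import *
snap('wrist','w11');snap('side','d11')"
```

```text
time: 25.75
tool_pos: [0.6507, -0.0485, 0.1925]
tool_rot: [-3.14, -0.012, -0.005]
contact_force: [0.5, -0.0, -1.3]
opening: 0.0596
```

View pics/w11.png

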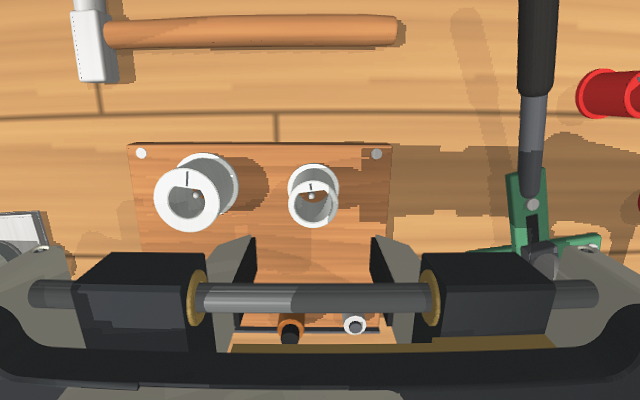

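View pics/d11.png

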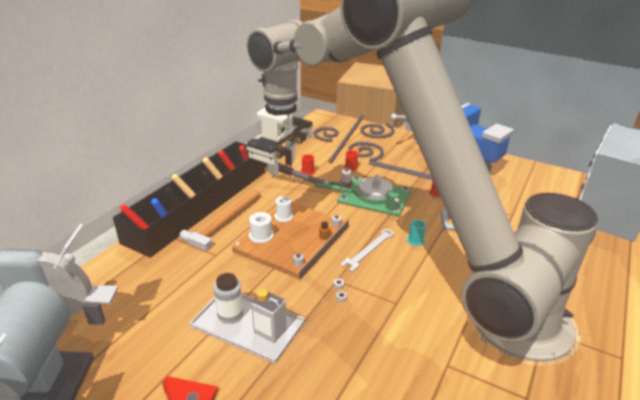

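```bash
python3 -m creep '[0.9,-0.03,-0.03,0.03,0, 0.9,-0.035,-0.035,0.01,0, 0.9,-0.035,-0.035,0,0, 0.9,-0.035,-0.035,0,0, 0.9,-0.035,-0.035,0,0, 0.9,-0.035,-0.035,0,0, 0.9,-0.02,-0.02,0,0, 0.9,0,-0.01,0,0,0.9,0,0,0,0, 0.9,0,0,0,0]' 20
python3 - <<'E'
from h import *
w=snap('wrist','w12')
i=cv2.cvtColor(w['image'],cv2.COLOR_RGB2BGR)
u,v=map(int,proj(w,[.487,-.3,.06]));print(u,v)
x0,y0=u-55,max(v-55,0);print(x0,y0)
cv2.imwrite('pics/c12.png',cv2.resize(i[y0:y0+110,x0:x0+110],None,fx=5,fy=5,interpolation=cv2.INTER_CUBIC))
E
```

```text
time: 27.1
tool_pos: [0.4127, -0.2853, 0.2164]
tool_rot: [-3.128, 0.013, -0.003]
contact_force: [-0.4, 1.0, -0.5]
opening: 0.0824
331 97
276 42
```

View pics/c12.png

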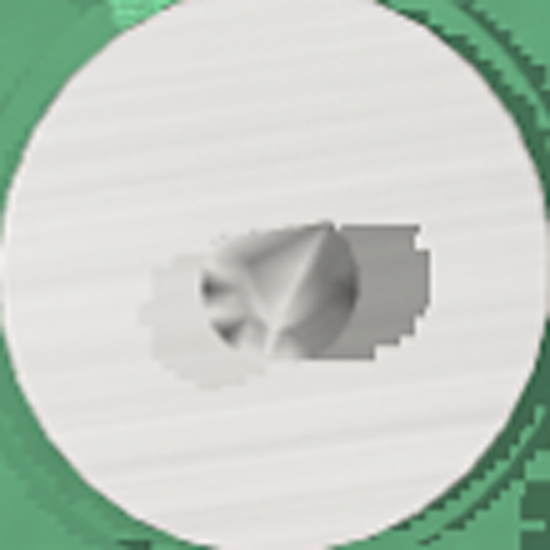

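Run:
```python
from h import *
w=load('w12')
img=w['image'].astype(int)
W=lambda x,y:(x/5+276-.4,y/5+42-.4)
for z in(.04,.065):
    l=plane(w,W(212,243),z);r=plane(w,W(330,223),z);v=l-r;print(z,l.round(4),r.round(4),'yaw',np.arctan2(-v[0],v[1]))
# table mask: low saturation, bright
hsv=cv2.cvtColor(w['image'],cv2.COLOR_RGB2HSV)
m=((hsv[...,1]<30)&(hsv[...,2]>100)).astype(np.uint8)
m[:, :200]=0;m[:,460:]=0;m[230:]=0
n,lab,st,ce=cv2.connectedComponentsWithStats(m)
k=lab[int(80),331] ; print(st[k])
c=max(cv2.findContours((lab==k).astype(np.uint8),cv2.RETR_EXTERNAL,cv2.CHAIN_APPROX_NONE)[0],key=len)
e=cv2.fitEllipse(cv2.convexHull(c));print(e,plane(w,e[0],.04))
# refit using ray points on plane: circle fit
p=np.array([plane(w,q[0],.04)[:2] for q in c.astype(float)])
A=np.c_[2*p,np.ones(len(p))];s=np.linalg.lstsq(A,(p**2).sum(1),rcond=None)[0];print(s[:2],np.sqrt(s[2]+s[0]**2+s[1]**2))
print(proj(w,[s[0],s[1],.04]),proj(w,[s[0],s[1],.076]))
yaw=.1
for a in (.1,.15):
  for z in (.04,.065):
    n_=np.array([np.cos(a),np.sin(a)]);t=np.array([-n_[1],n_[0]])
    for sg in(1,-1):
        q=s[:2]+.009*n_+sg*.0094*t; u=proj(w,[q[0],q[1],z]);print(a,z,((u-[276,42]+.4)*5).round(0))
```

```text
0.04 [ 0.4929 -0.2891  0.04  ] [ 0.4963 -0.31    0.04  ] yaw 0.16152544274698138
0.065 [ 0.493  -0.2891  0.065 ] [ 0.4961 -0.3083  0.065 ] yaw 0.1615254427469823
[ 275   39  112  114 9950]
((330.5498046875, 95.37686157226562), (110.8301010131836, 114.20503234863281), 13.030376434326172) [ 0.48846056 -0.30029091  0.04      ]
[ 0.48641047 -0.30023697] 0.04902652849865564
[330.46172794  97.75413859] [332.11155153  98.94859066]
0.1 0.04 [217. 234.]
0.1 0.04 [323. 223.]
0.1 0.065 [217. 234.]
0.1 0.065 [333. 222.]
0.15 0.04 [215. 237.]
0.15 0.04 [320. 221.]
0.15 0.065 [215. 237.]
0.15 0.065 [330. 219.]
```

```bash
python3 -m creep '[0.9,0.028,0.035,0,0, 0.9,0.028,0.04,0,0, 0.9,0.03,0.04,0,0, 0.9,0.03,0.04,0,0, 0.9,0.03,0.04,0,0, 0.9,0.03,0.04,0,0, 0.9,0.03,0.04,0,0, 0.9,0.025,0.04,0,0,0.9,0.01,0.02,0,0, 0.9,0,0,0,0,0.9,0,0,0,0]' 20
```

```text
time: 28.52
tool_pos: [0.6615, 0.0726, 0.214]
tool_rot: [-3.128, 0.014, 0.011]
contact_force: [-0.4, -0.1, 0.0]
opening: 0.0824
```

```bash
python3 -m creep '[0.85,-0.005,-0.012,-0.02,0, 0.85,-0.005,-0.009,-0.03,0, 0.85,-0.001,0,-0.03,0, 0.85,0,0,-0.01,0,0.85,0,0,0,0]' 20;python3 -c "
from h import *
snap('wrist','w13')"
```

```text
time: 29.15
tool_pos: [0.6488, 0.0459, 0.1245]
tool_rot: [-3.129, 0.011, 0.006]
contact_force: [-0.2, -0.0, 0.7]
opening: 0.0776
```

View pics/w13.png

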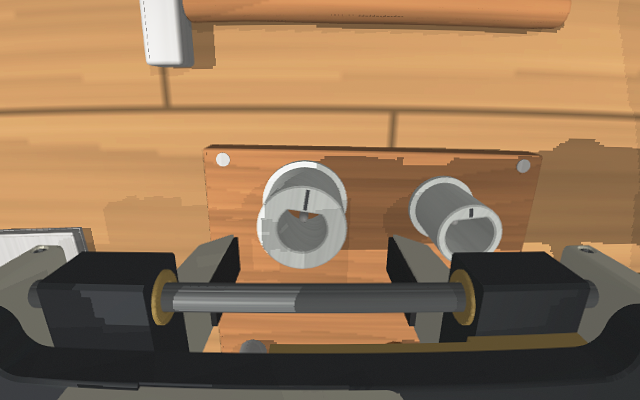

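Run:
```python
from h import *
w=load('w13')
print(plane(w,(302,227.5),.074))
a=plane(w,(305,209),.074);b=plane(w,(307.5,190),.074);v=b-a;print('line yaw',np.arctan2(v[1],v[0]))
i=cv2.cvtColor(w['image'],cv2.COLOR_RGB2BGR)
cv2.imwrite('pics/c13.png',cv2.resize(i[150:280,240:370],None,fx=4.5,fy=4.5,interpolation=cv2.INTER_CUBIC))
```

```text
[0.65157441 0.05140503 0.074     ]
line yaw -0.12393676461218277
```

View pics/c13.png

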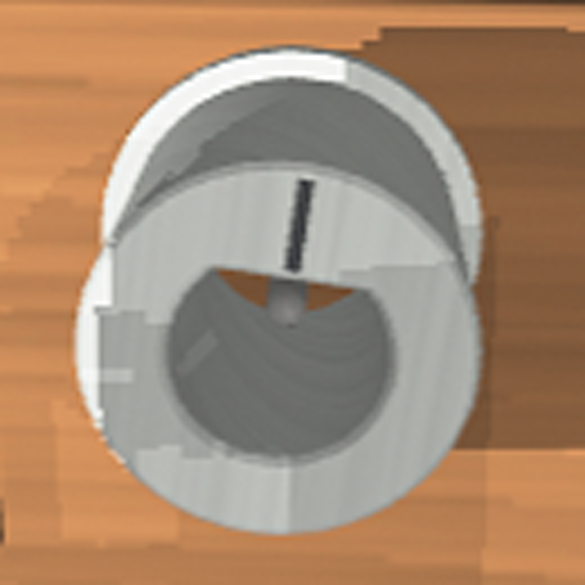

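```bash
python3 -m creep '[0.85,0.002,0.005,-0.005,0, 0.85,0,0,-0.02,0, 0.85,0,0,-0.02,0, 0.85,0,0,-0.01,0,0.85,0,0,0,0]' 30
```

```text
time: 29.82
tool_pos: [0.6546, 0.0526, 0.0735]
tool_rot: [-3.129, 0.0, 0.007]
contact_force: [-0.1, -0.8, 0.3]
opening: 0.0779
```

```bash
python3 -m creep '[0.85,-0.003,-0.001,-0.007,0, 0.85,0,0,0,0, 0.75,0,0,0,0, 0.65,0,0,0,0,0.55,0,0,0,0,0.5,0,0,0,0,0.4,0,0,0,0,0.4,0,0,0,0]' 30
```

```text
time: 30.82
tool_pos: [0.6528, 0.0519, 0.0687]
tool_rot: [-3.129, -0.004, 0.007]
contact_force: [0.2, 1.3, 0.4]
opening: 0.0531
```

```bash
python3 -m creep '[0.4,0,0,0.015,0, 0.4,0,0,0.025,0, 0.4,0,0,0.03,0, 0.4,0,0,0.03,0, 0.4,-0.01,-0.025,0.02,0.04, 0.4,-0.016,-0.035,0.005,0.04, 0.4,-0.016,-0.035,0,0.04, 0.4,-0.016,-0.035,0,0.04, 0.4,-0.016,-0.035,0,0.04, 0.4,-0.016,-0.035,0,0.04, 0.4,-0.016,-0.035,0,0.02, 0.4,-0.016,-0.035,0,0]' 30;python3 -m creep '[0.4,-0.016,-0.035,0,0, 0.4,-0.012,-0.025,0,0,0.4,0,0,0,0,0.4,0,0,0,0]'
```

```text
time: 32.33
tool_pos: [0.5244, -0.2241, 0.2041]
tool_rot: [-3.132, -0.003, 0.28]
contact_force: [-0.2, -0.5, -3.3]
opening: 0.0529
time: 32.83
tool_pos: [0.4934, -0.2883, 0.2065]
tool_rot: [-3.133, -0.003, 0.276]
contact_force: [0.2, 0.2, -2.5]
opening: 0.0527
```

```bash
python3 -m creep '[0.4,-0.005,-0.011,-0.01,0.01, 0.4,0,0,-0.02,0, 0.4,0,0,-0.02,0, 0.4,0,0,-0.006,0,0.4,0,0,0,0]' 30;python3 -c "
from h import *
snap('wrist','w14');snap('scene','s14');snap('side','d14')
import cv2
i=cv2.imread('pics/s14.png');cv2.imwrite('pics/c14s.png',cv2.resize(i[90:200,215:345],None,fx=5,fy=5,interpolation=cv2.INTER_CUBIC))
i=cv2.imread('pics/d14.png');cv2.imwrite('pics/c14d.png',cv2.resize(i[110:230,310:440],None,fx=5,fy=5,interpolation=cv2.INTER_CUBIC))
"
```

```text
time: 33.45
tool_pos: [0.4886, -0.2983, 0.1478]
tool_rot: [-3.133, -0.002, 0.292]
contact_force: [0.3, 0.3, -3.3]
opening: 0.0524
```

View pics/w14.png

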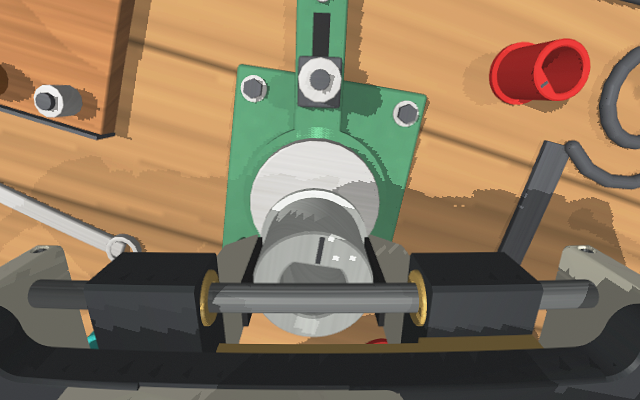

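View pics/c14s.png

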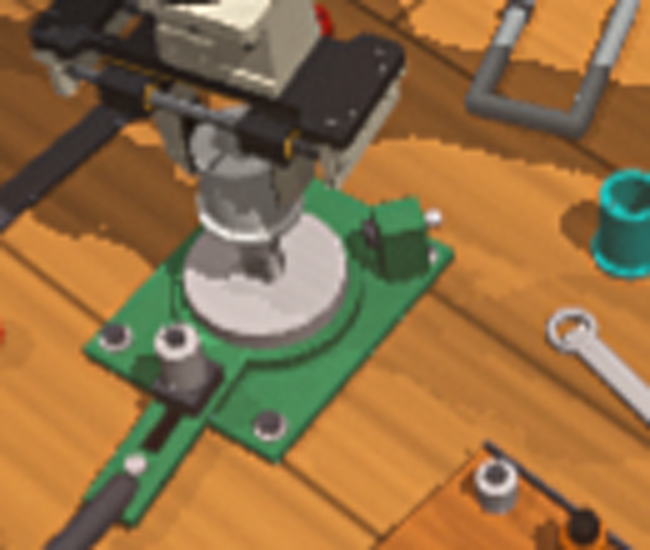

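View pics/c14d.png

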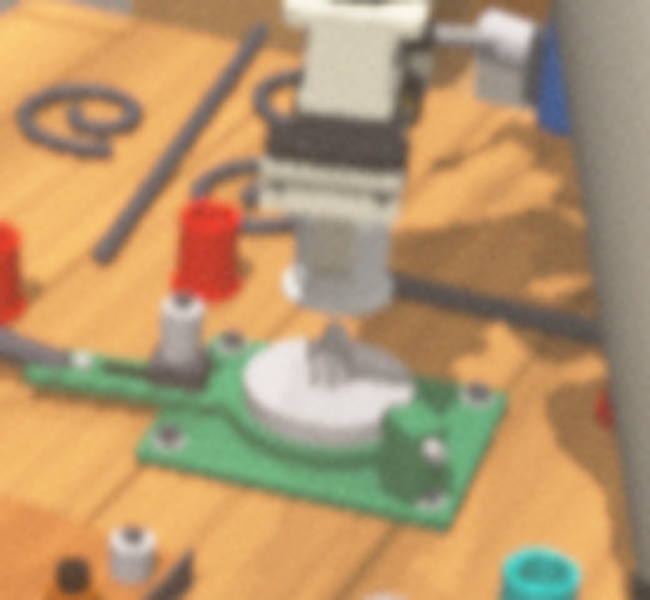

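Run:
```python
from h import *
s=load('s14');d=load('d14')
for c,x0,y0,n in((s,215,90,'s'),(d,310,110,'d')):
    for z in(.04,.076,.099):
        print(n,z,((proj(c,[.487,-.300,z])-[x0,y0]+.4)*5).round(0), 'dx10',((proj(c,[.497,-.300,z])-proj(c,[.487,-.3,z]))*5).round(0),'dy10',((proj(c,[.487,-.290,z])-proj(c,[.487,-.3,z]))*5).round(0))
w=load('w14')
a=plane(w,(319,263),.153);b=plane(w,(322,238),.153);v=b-a;print('line yaw',np.arctan2(v[1],v[0]))
```

```text
s 0.04 [265. 262.] dx10 [-12.  10.] dy10 [12.  8.]
s 0.076 [257. 223.] dx10 [-12.  10.] dy10 [12.  9.]
s 0.099 [252. 198.] dx10 [-12.  10.] dy10 [12.  9.]
d 0.04 [328. 374.] dx10 [-15.  -5.] dy10 [-7.  8.]
d 0.076 [333. 321.] dx10 [-16.  -4.] dy10 [-7.  7.]
d 0.099 [336. 287.] dx10 [-16.  -4.] dy10 [-7.  7.]
line yaw 0.19210219618913627
```

```bash
python3 -m creep '[0.4,0,-0.001,-0.01,-0.01, 0.4,0,0,-0.008,0, 0.4,0,0,-0.004,0,0.4,0,0,0,0]' 30;python3 -m creep '[0.4,0,0,-0.005,0, 0.4,0,0,-0.003,0,0.4,0,0,0,0]' 30
```

```text
time: 34.1
tool_pos: [0.4893, -0.2999, 0.1261]
tool_rot: [-3.136, -0.004, 0.281]
contact_force: [0.1, 0.5, -3.9]
opening: 0.0529
time: 34.48
tool_pos: [0.4894, -0.3, 0.1177]
tool_rot: [-3.136, -0.004, 0.281]
contact_force: [-0.8, 0.4, -2.9]
opening: 0.0529
```

```bash
python3 -m creep '[0.4,0,0,-0.004,0, 0.4,0,0,-0.003,0,0.4,0,0,0,0]' 30;python3 -m creep '[0.4,0,0,-0.004,0, 0.4,0,0,-0.002,0,0.4,0,0,0,0]' 30
```

```text
time: 34.85
tool_pos: [0.4894, -0.3, 0.1104]
tool_rot: [-3.136, -0.004, 0.282]
contact_force: [-0.0, 0.3, -3.1]
opening: 0.0528
time: 35.22
tool_pos: [0.4894, -0.3, 0.1039]
tool_rot: [-3.136, -0.004, 0.282]
contact_force: [0.1, 0.1, -3.2]
opening: 0.0527
```

```bash
python3 -m creep '[0.4,0,0,-0.005,0, 0.4,0,0,-0.004,0,0.4,0,0,0,0]' 30;python3 -m creep '[0.4,0,0,-0.003,0, 0.4,0,0,-0.002,0,0.4,0,0,0,0]' 30
```

```text
time: 35.6
tool_pos: [0.4894, -0.3, 0.0942]
tool_rot: [-3.136, -0.004, 0.282]
contact_force: [-0.6, 0.1, -3.5]
opening: 0.0529
time: 35.98
tool_pos: [0.4895, -0.3, 0.0889]
tool_rot: [-3.137, -0.004, 0.282]
contact_force: [0.1, 1.0, -3.3]
opening: 0.0529
```

Went on with no contact force; now lower the last bit and release.

```bash
python3 -m creep '[0.4,0,0,-0.002,0, 0.4,0,0,0,0, 0.6,0,0,0,0, 0.7,0,0,0,0, 0.75,0,0,0,0, 0.78,0,0,0,0,0.78,0,0,0.01,0,0.78,0,0,0.03,0, 0.78,0,0,0.03,0, 0.78,0,0,0.03,0, 0.78,0,0,0.03,0, 0.78,0,0,0,0]' 30;python3 -c "
from h import *
snap('wrist','w15');snap('scene','s15');snap('side','d15')
import cv2
i=cv2.imread('pics/s15.png');cv2.imwrite('pics/c15s.png',cv2.resize(i[90:200,215:345],None,fx=5,fy=5,interpolation=cv2.INTER_CUBIC))
i=cv2.imread('pics/d15.png');cv2.imwrite('pics/c15d.png',cv2.resize(i[110:230,310:440],None,fx=5,fy=5,interpolation=cv2.INTER_CUBIC))
"
```

```text
time: 37.48
tool_pos: [0.4905, -0.301, 0.2272]
tool_rot: [3.141, -0.009, 0.282]
contact_force: [0.4, -0.2, -0.4]
opening: 0.0713
```

View pics/w15.png

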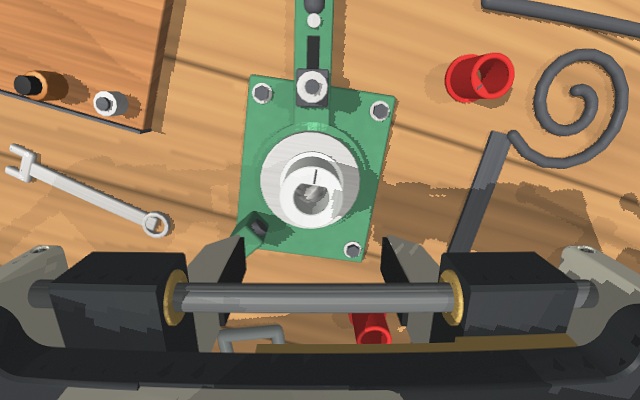

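View pics/c15d.png

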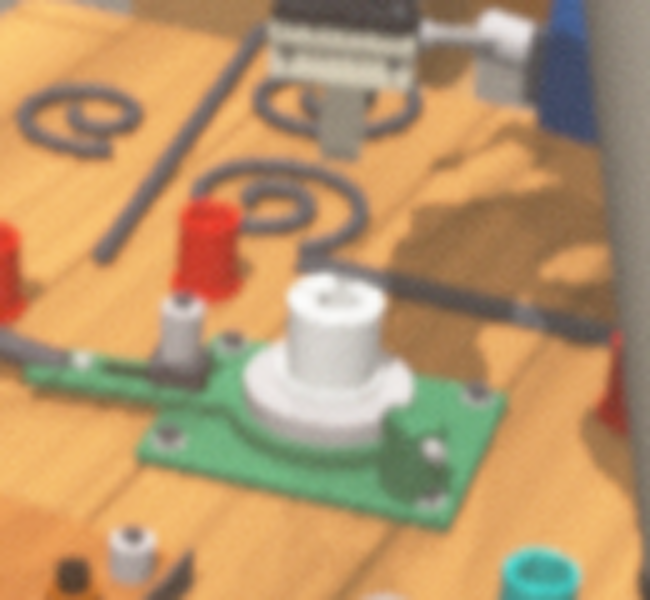

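The big former is seated flush: the spindle shows inside the bore, the mark points up (wrist 315,175), and the flange lies on the table. Now I fetch the tin.

```bash
python3 -m creep '[0.85,0,0.03,0,-0.04, 0.85,0,0.045,0,-0.04, 0.85,0,0.045,0,-0.04, 0.85,0,0.045,0,-0.04, 0.85,0,0.045,0,-0.04, 0.85,0,0.045,0,-0.04, 0.85,0,0.045,0,-0.03, 0.85,0,0.045,0,0, 0.85,-0.005,0.045,0,0, 0.85,-0.005,0.045,0,0, 0.85,-0.005,0.045,0,0, 0.85,-0.005,0.045,0,0]' 30; python3 -m creep '[0.85,-0.005,0.045,0,0, 0.85,0,0.025,0,0, 0.85,0,0,0,0,0.85,0,0,0,0]'
```

```text
time: 39.12
tool_pos: [0.4592, 0.2393, 0.2063]
tool_rot: [-3.13, 0.024, -0.005]
contact_force: [1.1, 0.0, 0.0]
opening: 0.0783
time: 39.62
tool_pos: [0.4505, 0.3127, 0.2007]
tool_rot: [-3.134, 0.033, -0.0]
contact_force: [0.1, -0.5, -0.4]
opening: 0.0782
```

```bash
python3 -m creep '[0.85,0.004,-0.008,-0.02,-0.01, 0.85,0.003,-0.003,-0.025,-0.01, 0.85,0,0,-0.01,0,0.85,0,0,0,0]' 30;python3 -c "
from h import *
w=snap('wrist','w16')"
```

```text
time: 40.12
tool_pos: [0.4581, 0.2973, 0.1441]
tool_rot: [-3.135, 0.034, -0.025]
contact_force: [-0.0, 0.4, -1.0]
opening: 0.0778
```

View pics/w16.png

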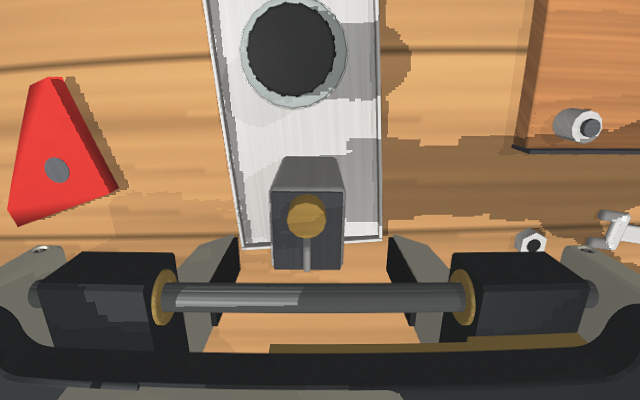

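```bash
python3 - <<'E'
from h import *
w=load('w16')
q=np.array([plane(w,c,.091) for c in [(271,191),(345,191),(342,270),(272,270)]]);print(q.mean(0),np.arctan2(*(q[0]-q[3])[[1,0]]),np.arctan2(*(q[1]-q[2])[[1,0]]))
E
python3 -m creep '[0.85,0,0.003,-0.02,0, 0.85,0,0,-0.02,0, 0.85,0,0,-0.015,0, 0.85,0,0,-0.006,0, 0.85,0,0,0,0]' 30
```

```text
[0.45550065 0.29928823 0.091     ] -0.05597087926919979 -0.028148877292393112
time: 40.8
tool_pos: [0.4608, 0.3015, 0.0863]
tool_rot: [-3.131, 0.026, -0.025]
contact_force: [-0.3, -0.1, 1.3]
opening: 0.0779
```

```bash
python3 -m creep '[0.85,-0.004,0,-0.003,0, 0.85,0,0,0,0, 0.7,0,0,0,0, 0.6,0,0,0,0,0.5,0,0,0,0,0.4,0,0,0,0,0.3,0,0,0,0,0.3,0,0,0,0]' 30
```

```text
time: 41.8
tool_pos: [0.4573, 0.3019, 0.0848]
tool_rot: [-3.13, 0.023, -0.025]
contact_force: [0.3, -1.0, -0.5]
opening: 0.0461
```

```bash
python3 -m creep '[0.3,0,0,0.02,0, 0.3,0,0,0.03,0, 0.3,0,0,0.04,0, 0.3,0.008,-0.03,0.02,0, 0.3,0.013,-0.04,0,0, 0.3,0.015,-0.04,0,0, 0.3,0.015,-0.04,0,0, 0.3,0.015,-0.04,0,0, 0.3,0.015,-0.04,0,0, 0.3,0.015,-0.04,0,0, 0.3,0.015,-0.035,0,0, 0.3,0.01,-0.02,0,0]' 30;  python3 -m creep '[0.3,0,0,0,0, 0.3,0,0,0,0]';python3 -c "
from h import *
w=snap('wrist','w17')"
```

```text
time: 43.3
tool_pos: [0.5759, -0.0326, 0.1921]
tool_rot: [-3.132, 0.036, -0.021]
contact_force: [0.2, -0.1, -3.2]
opening: 0.0461
time: 43.55
tool_pos: [0.5756, -0.0327, 0.1911]
tool_rot: [-3.131, 0.038, -0.022]
contact_force: [0.4, -0.1, -3.5]
opening: 0.0461
```

View pics/w17.png

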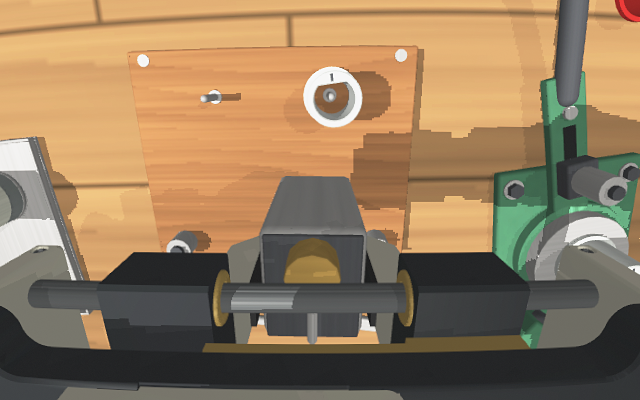

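```bash
python3 -m creep '[0.3,0.006,-0.008,-0.015,0, 0.3,0.004,-0.006,-0.025,0, 0.3,0,0,-0.02,0, 0.3,0,0,-0.012,0, 0.3,0,0,0,0]' 30
```

```text
time: 44.22
tool_pos: [0.5856, -0.0445, 0.1144]
tool_rot: [-3.131, 0.039, -0.017]
contact_force: [1.5, -0.5, -2.9]
opening: 0.046
```

```bash
python3 -m creep '[0.3,0,-0.003,-0.005,0, 0.3,0,0,-0.003,0, 0.3,0,0,-0.002,0, 0.3,0,0,0,0]' 30;python3 -c "
from h import *
w=snap('wrist','w18');snap('side','d18')"
```

```text
time: 44.72
tool_pos: [0.5867, -0.0477, 0.1055]
tool_rot: [-3.132, 0.035, -0.016]
contact_force: [0.1, 1.0, -2.5]
opening: 0.0458
```

View pics/d18.png

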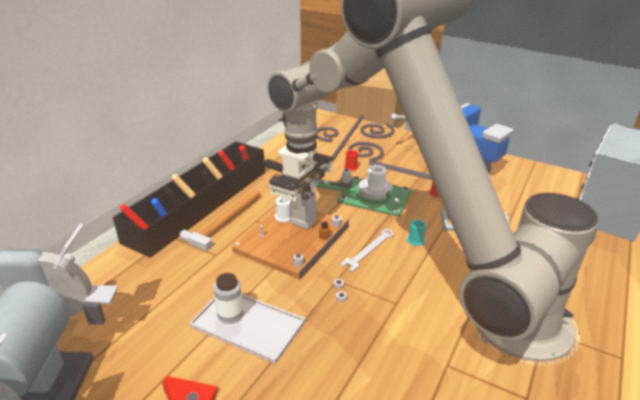

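```bash
python3 -m creep '[0.3,-0.0005,0.0007,-0.004,0, 0.3,0,0,0,0, 0.3,0,0,0,0]' 30;python3 -m creep '[0.3,0,0,-0.002,0, 0.3,0,0,0,0]' 30
```

```text
time: 45.2
tool_pos: [0.5866, -0.047, 0.102]
tool_rot: [-3.132, 0.034, -0.016]
contact_force: [-0.6, 0.3, -2.2]
opening: 0.0461
time: 45.45
tool_pos: [0.5868, -0.0473, 0.1021]
tool_rot: [-3.133, 0.032, -0.016]
contact_force: [-0.0, 0.3, -2.7]
opening: 0.0456
```

```bash
python3 -m creep '[0.5,0,0,0,0, 0.65,0,0,0,0, 0.75,0,0,0,0, 0.75,0,0,0,0, 0.75,0,0,0.02,0, 0.75,0,0,0.03,0, 0.75,0,0,0.04,0, 0.75,0,0,0.04,0, 0.75,-0.003,0,0.01,0,0.75,0,0,0,0, 0.75,0,0,0,0]' 30;python3 -c "
from h import *
w=snap('wrist','w19');c=w
i=cv2.cvtColor(w['image'],cv2.COLOR_RGB2BGR)
cv2.imwrite('pics/c19.png',cv2.resize(i[130:250,250:370],None,fx=5,fy=5,interpolation=cv2.INTER_CUBIC))"
```

```text
time: 46.82
tool_pos: [0.5825, -0.0468, 0.2435]
tool_rot: [-3.132, 0.036, -0.016]
contact_force: [0.2, 0.4, -1.0]
opening: 0.0691
```

View pics/w19.png

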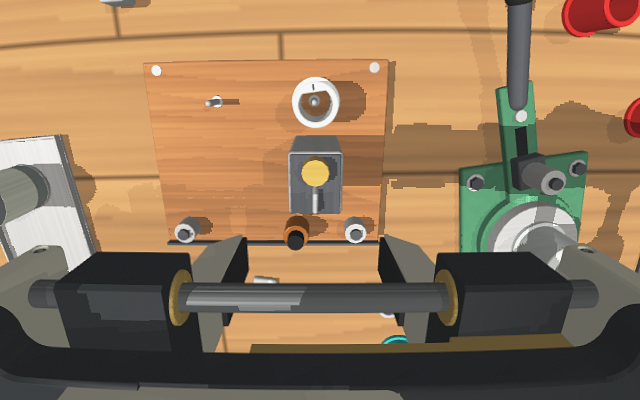

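View pics/c19.png

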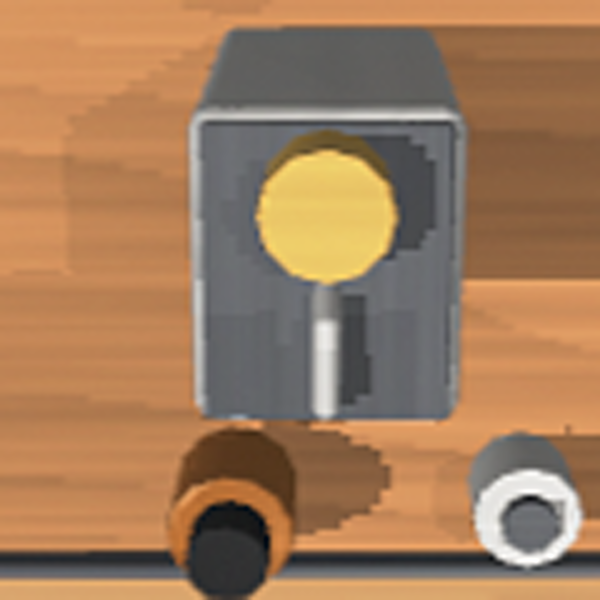

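Run:
```python
from h import *
w=load('w19');v=load('w3')
W=lambda x,y:(x/5+250,y/5+130)
q=np.array([plane(w,W(*c),.108) for c in [(189,112),(468,112),(459,418),(198,418)]])
print(q.mean(0),np.arctan2(*(q[0]-q[3])[[1,0]]),np.arctan2(*(q[1]-q[2])[[1,0]]))
print('fixed refs roller, screws now/then')
print(plane(w,W(527,520),.047),plane(v,W(522,588),.047))
print(plane(w,(374,68),.02),plane(v,(374,77.5),.02),plane(w,(156,70.5),.02),plane(v,(148,79),.02))
print('brass',plane(w,W(327,217),.124),plane(v,W(296,277),.124))
```

```text
[ 0.58486423 -0.04948621  0.108     ] -0.011524783711863846 -0.01486724185259753
fixed refs roller, screws now/then
[ 0.50885576 -0.09131117  0.047     ] [ 0.51297044 -0.09103035  0.047     ]
[ 0.67816176 -0.10877041  0.02      ] [ 0.67909914 -0.10878158  0.02      ] [0.68083726 0.11197644 0.02      ] [0.68114366 0.11173889 0.02      ]
brass [ 0.59836285 -0.04948609  0.124     ] [ 0.59937371 -0.04698386  0.124     ]
```

The tin stands upright, about 2.5 mm from its starting spot, which is close enough. Next the canister.

```bash
python3 -m creep '[0.95,0,0.035,0,0, 0.95,0,0.045,0,0, 0.95,0,0.045,0,0, 0.95,0,0.045,0,0, 0.95,0,0.045,0,0, 0.95,-0.003,0.045,0,0, 0.95,-0.003,0.045,-0.01,0, 0.95,-0.003,0.03,-0.02,0, 0.95,-0.002,0.01,-0.02,0, 0.95,0,0,0,0,0.95,0,0,0,0]' 30;python3 -c "
from h import *
w=snap('wrist','w20')"
```

```text
time: 48.25
tool_pos: [0.5657, 0.3074, 0.1764]
tool_rot: [-3.137, 0.06, -0.019]
contact_force: [0.7, -0.3, 0.8]
opening: 0.0873
```

View pics/w20.png

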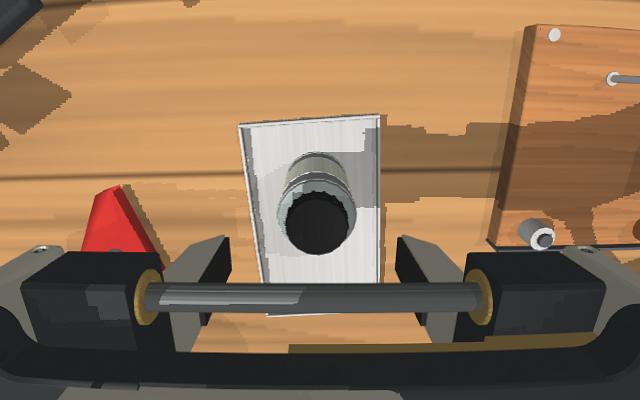

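Run:
```python
from h import *
w=load('w20')
i=cv2.cvtColor(w['image'],cv2.COLOR_RGB2BGR)
m=(w['image'].max(2)<60).astype(np.uint8);m[:185]=0;m[262:]=0;m[:,:270]=0;m[:,365:]=0
n,l,st,ce=cv2.connectedComponentsWithStats(m);k=1+np.argmax(st[1:,4]);print(st[k])
x,y,ww,h,_=st[k];print(plane(w,(x+ww/2,y+h/2),.107))
v=load('w1');m=(v['image'].max(2)<60).astype(np.uint8);m[:150]=0;m[225:]=0;m[:,:280]=0;m[:,355:]=0
n,l,st,ce=cv2.connectedComponentsWithStats(m);k=1+np.argmax(st[1:,4]);print(st[k])
x,y,ww,h,_=st[k];print(plane(v,(x+ww/2,y+h/2),.124))
```

```text
[ 285  191   64   63 3114]
[0.56057773 0.30349681 0.107     ]
[ 292  164   50   52 2008]
[0.58801025 0.05116566 0.124     ]
```

```bash
python3 -m creep '[0.95,-0.003,-0.002,-0.02,0, 0.95,-0.002,-0.001,-0.025,0, 0.95,-0.001,0,-0.02,0, 0.95,0,0,-0.012,0, 0.95,0,0,0,0]' 30
```

```text
time: 48.92
tool_pos: [0.5633, 0.3009, 0.1023]
tool_rot: [-3.134, 0.052, -0.025]
contact_force: [-0.1, 0.4, 0.4]
opening: 0.087
```

```bash
python3 -m creep '[0.95,-0.002,0.003,-0.01,0, 0.95,-0.001,0,-0.006,0, 0.9,0,0,0,0, 0.7,0,0,0,0, 0.6,0,0,0,0,0.5,0,0,0,0,0.4,0,0,0,0,0.4,0,0,0,0]' 30
```

```text
time: 49.92
tool_pos: [0.5616, 0.3047, 0.088]
tool_rot: [-3.132, 0.047, -0.024]
contact_force: [-0.5, -0.9, -0.4]
opening: 0.0554
```

```bash
python3 -m creep '[0.4,0,0,0.02,0, 0.4,0,0,0.03,0, 0.4,0,-0.005,0.035,0, 0.4,0.002,-0.03,0.015,0, 0.4,0.005,-0.037,0,0, 0.4,0.005,-0.037,0,0, 0.4,0.005,-0.037,0,0, 0.4,0.005,-0.035,0,0, 0.4,0.005,-0.03,0,0, 0.4,0,-0.017,0,0, 0.4,0,0,0,0, 0.4,0,0,0,0]' 30;python3 -c "
from h import *
w=snap('wrist','w21')"
```

```text
time: 51.42
tool_pos: [0.5841, 0.0699, 0.1846]
tool_rot: [-3.135, 0.06, -0.023]
contact_force: [0.8, -0.6, -2.9]
opening: 0.0557
```

View pics/w21.png

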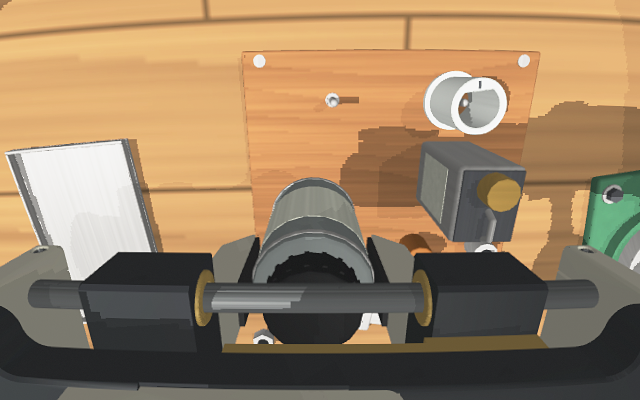

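```bash
python3 -m creep '[0.4,0.003,-0.01,-0.005,0, 0.4,0.002,-0.006,-0.015,0, 0.4,0,0,-0.02,0, 0.4,0,0,-0.015,0, 0.4,0,0,-0.008,0, 0.4,0,0,0,0]' 30
```

```text
time: 52.22
tool_pos: [0.5888, 0.0545, 0.1163]
tool_rot: [-3.135, 0.062, -0.019]
contact_force: [-0.1, 0.6, -2.8]
opening: 0.0554
```

```bash
python3 -m creep '[0.4,0,-0.002,-0.005,0, 0.4,0,0,-0.003,0, 0.4,0,0,-0.001,0, 0.4,0,0,0,0]' 30; python3 -m creep '[0.4,0,0,-0.002,0, 0.4,0,0,0,0]' 30
```

```text
time: 52.72
tool_pos: [0.5898, 0.0524, 0.1082]
tool_rot: [-3.135, 0.059, -0.019]
contact_force: [-0.7, -0.4, -3.0]
opening: 0.0553
time: 52.98
tool_pos: [0.5899, 0.0524, 0.1064]
tool_rot: [-3.135, 0.058, -0.019]
contact_force: [-0.4, 0.2, -3.3]
opening: 0.0557
```

```bash
python3 -m creep '[0.4,-0.0008,0,-0.002,0, 0.4,0,0,0,0]' 30; python3 -m creep '[0.4,0,0,-0.002,0, 0.4,0,0,0,0]' 30
```

```text
time: 53.22
tool_pos: [0.5894, 0.0524, 0.105]
tool_rot: [-3.135, 0.057, -0.019]
contact_force: [-0.1, 0.1, -1.2]
opening: 0.0553
time: 53.48
tool_pos: [0.5895, 0.0525, 0.1053]
tool_rot: [-3.136, 0.056, -0.019]
contact_force: [0.4, -0.4, -2.7]
opening: 0.0556
```

Landed. Release, retreat up and toward the robot side.

```bash
python3 -m creep '[0.6,0,0,0,0, 0.75,0,0,0,0, 0.85,0,0,0,0, 0.85,0,0,0,0, 0.85,0,0,0.02,0, 0.85,0,0,0.03,0, 0.85,0,0,0.04,0, 0.85,0,0,0.05,0, 0.85,-0.01,-0.01,0.04,0,0.85,-0.01,-0.01,0,0, 0.85,0,0,0,0, 0.85,0,0,0,0]' 30;python3 -c "
from h import *
snap('wrist','w22');snap('scene','s22');snap('side','d22')"
```

```text
time: 54.98
tool_pos: [0.5678, 0.0321, 0.2884]
tool_rot: [-3.135, 0.058, -0.019]
contact_force: [0.1, 0.6, -0.3]
opening: 0.0775
```

View pics/w22.png

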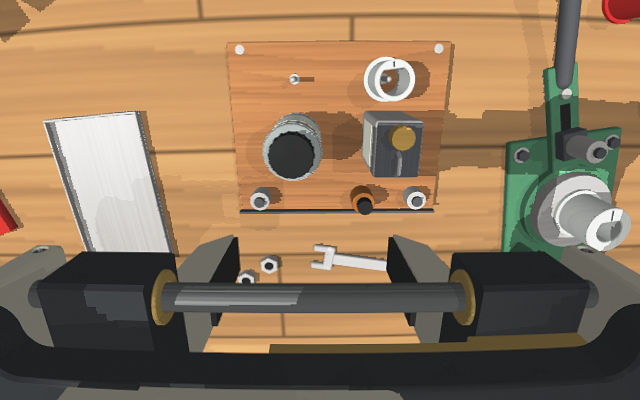

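View pics/d22.png

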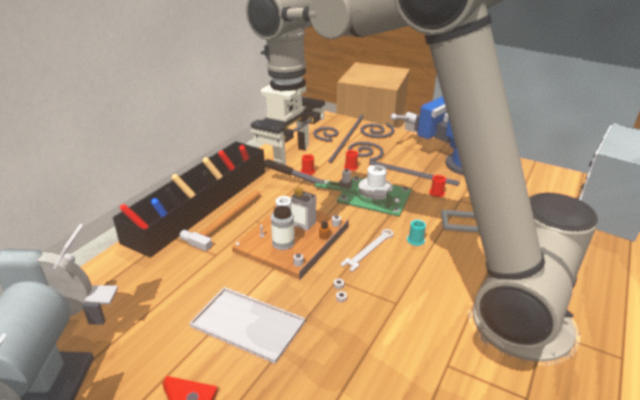

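Run:
```python
from h import *
w=load('w22')
m=(w['image'].max(2)<60).astype(np.uint8);m[:120]=0;m[235:]=0;m[:,:230]=0;m[:,360:]=0
n,l,st,ce=cv2.connectedComponentsWithStats(m);k=1+np.argmax(st[1:,4]);print(st[k])
x,y,ww,h,_=st[k];print(plane(w,(x+ww/2,y+h/2),.124))
i=cv2.cvtColor(w['image'],cv2.COLOR_RGB2BGR)
cv2.imwrite('pics/c22.png',cv2.resize(i[40:240,230:430],None,fx=3,fy=3,interpolation=cv2.INTER_CUBIC))
# raw fixed ref compare by screws
```

```text
[ 268  132   47   46 1650]
[0.58523561 0.05038256 0.124     ]
```

View pics/c22.png

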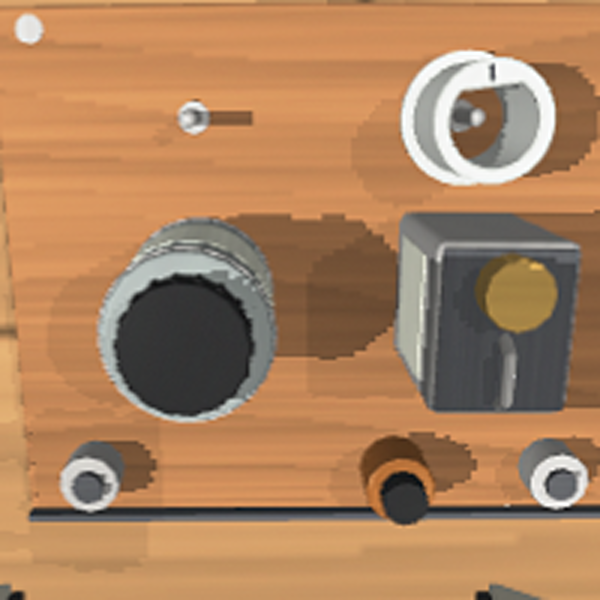

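The fixed cameras give the cleanest before/after check, so I compare cap positions there.

Run:
```python
from h import *
def cen(img,box,kind):
    x0,y0,x1,y1=box;c=img[y0:y1,x0:x1];h=cv2.cvtColor(c,cv2.COLOR_RGB2HSV)
    m=(c.max(2)<75) if kind=='blk' else ((h[...,0]>18)&(h[...,0]<32)&(h[...,1]>140)&(h[...,2]>90))
    n,l,st,ce=cv2.connectedComponentsWithStats(m.astype(np.uint8))
    if n<2:return None
    k=1+np.argmax(st[1:,4]);return ce[k]+[x0,y0],st[k]
for n,a,b,bb,by in(('scene','scene0','s22',(318,205,356,242),(292,190,318,212)),('side','side0','d22',(265,198,300,222),(285,182,310,204))):
    A=load(a)
    B=load(b)
    for nm,box,k in(('can',bb,'blk'),('tin',by,'y')):
        p=cen(A['image'],box,k);q=cen(B['image'],box,k);print(n,nm,p,q)
        if p and q: print(plane(A,p[0],.124)-plane(B,q[0],.124))
i=[cv2.imread('pics/%s.png'%f)[165:265,220:360] for f in('scene0','s22')]
cv2.imwrite('pics/cmp.png',cv2.resize(np.vstack(i),None,fx=2.9,fy=2.9,interpolation=cv2.INTER_CUBIC))
i=cv2.imread('pics/s22.png')[90:200,215:345];cv2.imwrite('pics/c23.png',cv2.resize(i,None,fx=5,fy=5,interpolation=cv2.INTER_CUBIC))
```

```text
scene can (array([335.14414414, 221.25675676]), array([  9,   8,  17,  17, 222], dtype=int32)) (array([335.60633484, 220.53393665]), array([  9,   8,  18,  16, 221], dtype=int32))
[0.00224659 0.0004249  0.        ]
scene tin (array([301.86956522, 200.91304348]), array([ 6,  8,  8,  7, 46], dtype=int32)) (array([301.65384615, 200.5       ]), array([ 6,  8,  8,  6, 26], dtype=int32))
[0.00052689 0.00122615 0.        ]
side can None None
side tin (array([297.5625    , 190.47916667]), array([ 9,  5,  8,  8, 48], dtype=int32)) (array([298., 190.]), array([11,  7,  5,  3, 11], dtype=int32))
[-0.00026087  0.00257081  0.        ]
```

View pics/cmp.png

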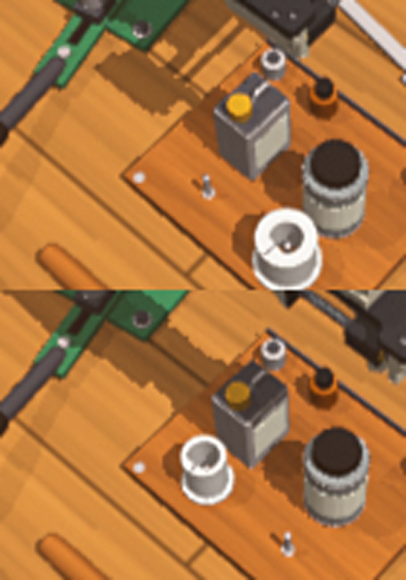

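View pics/c23.png

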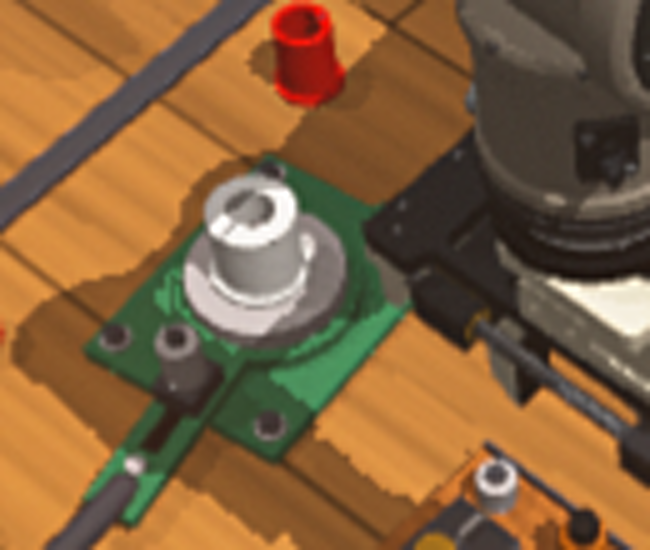

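Both cans are back within about 2–3 mm and upright. The small former stands on its peg, the big one is home on the spindle, and the dye bottle is upright at scene (332,198). Handing in.

```bash
python3 -c "
from h import *
print(workorder.hand_in())"
```

```text
the job is handed in; nothing more can be done
None
```

The bender now carries the big former, and the job is handed in at about 55 s of the 136 s allowed. I worked in the order asked:

- **Cans out:** both cans went upright into the tray.
- **Small former:** lifted off the spindle and put on the empty peg.
- **Big former:** turned about 0.28 rad to match the flat and lowered onto the spindle. It went down with no contact force.
- **Cans back:** the tin first, then the canister, each on its starting spot.

Last checks in the camera pictures:

- **Big former:** its flange lies flat on the table, and the spindle shows inside the bore.
- **Small former:** it stands over its peg.
- **Cans:** both are upright. The scene camera puts the tin about 1.3 mm and the canister about 2.3 mm from their start. The side and wrist cameras give about 2.5–3 mm for the tin, and the wrist camera about 2.9 mm for the canister. The side-camera check of the canister's cap found nothing to measure.
- **Dye bottle:** still standing.

The wrist had drifted to about 3° of tilt by the end, but the canister stood level when released. The gripper was clear of everything at hand-in.

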